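Reverse the inspection torch and fit its filter

ROBOT

A 6-joint arm with a two-finger parallel gripper is mounted at the origin on the work surface. World frame = base frame: x ahead of the robot, y to its left, z up, the work surface at z = 0. Lengths are in m, angles in rad, forces in N, time in s.
With the tool pointing down it reaches from about 0.375 to 0.975 m from the base axis. Payload 3.8 kg.
Tool frame: the origin (TCP) lies midway between the tips of the shut fingers; the grasp point (between the pads) lies 19 mm behind it; z points along the fingers, y is the line along which they close (so a half turn about z gives the same grasp; the last joint's range is limited). The gripper opens to 85 mm and grips with 20 to 120 N. Pads are 22 mm wide; open, the fingers measure 114 mm over their backs; the gripper's body (76 mm by 85 mm) begins 54 mm behind the grasp point. The pads swing forward as they close: fully open they stand 13 mm farther back than shut.
Start: joints at [1.262, 0.264, 1.604, -0, 1.274, -0.037], TCP at [0.181, 0.65, 0.194] pointing down, gripper open.
Joint ranges: [-2.63, 2.63], [-0.94, 2.18], [0.31, 2.57], [-1.31, 4.45], [0, 2.66], [-2.55, 2.55]. Speed limits (rad/s): [2.57, 2.57, 3.14, 3.14, 3.14, 3.14].

INTERFACE

Orientations are given as a rotation vector (axis times angle).
In Python, from workcell import bot gives the robot as it stands.
- The arm moves only by the tool step_arm, never from a script. Its argument "motion" is a list of rows, each a list of 5 numbers: the finger opening in cm, from 0 to 8.54, then the shift along the tool's x, y, z in cm, then the turn about the tool's z in degrees. In form: [[claw, dx, dy, dz, twist], ...]. A call has 1 to 20 rows; each row is the pose to reach, as a shift and turn from the pose commanded when the call began, along the tool's axes at that moment; what a row does not reach only later rows make up. A row lasts 1/10 s, in which the tool goes at most 50 mm and 8.59 degrees, less where a joint would pass 70% of its speed; a pose out of reach is approached as far as the arm can. A call with a gripper value outside its range is refused whole. The fingers move at their own pace and stop on an object; "force" is the grip in N (left out, the last holds). Time passes only in rows, so rows that repeat a pose let the fingers close. It gives the time, the measured TCP pose, the force, the opening and the grip force at its end, in the units of the state.
- bot.read_state(): the state, without advancing time (a new reading comes with each control period).
- bot.read_camera(name): name is "scene" or "side" or "wrist"; returns (picture, depth): 400x640x3 uint8, red, green, blue; 400x640 float32, m along the optical axis (not along the pixel's ray), 0 where there is no reading.
- bot.calibration(name): a dict with "mtx" (3x3 intrinsics, pixels), "origin" and "orientation" of the camera in the world; the wrist camera has in their place "T_tool_cam" (4x4, takes a point from camera to tool coordinates, whose origin is the TCP and whose axes are the flange's). Camera axes: x right, y up, looking along -z (the intrinsics and any distortion apply to the point x, -y, -z); pixel columns grow to the right and rows downward; lengths in m; the calibration is good to about 2 mm. The wrist camera is an equidistant fisheye: a pixel r from the principal point sees the ray r / f radians off the axis. A picture is of the moment at which its call begins: read the wrist's pose just before it. calibration takes no time and is no camera call.
- bot.finish_job(): hands the job in; it is judged then, once.
The state is a dict: "time": time; "q": joint angles; "joint_vel": joint speeds; "joint_torque": joint torques, N m; "tool_pos": TCP position; "tcp_rot": TCP orientation; "wrist_force": force on the tool from outside, world axes, zero at the start; "torque": the same for the moment, N m; "width": opening from 0.0 (shut) to 1.0 (fully open); "grip_force": force on a finger pad.
Only numpy, scipy, OpenCV 4.12 (cv2) and the standard library are available. Lean on these libraries where they do the work, as an engineer would, in place of code of your own. Each camera call takes 0.05 s, during which the arm holds its last target. There are 200 camera calls.

TASK

The inspection torch lies in its rest with the lens pointing the wrong way, at the camera post: lift it clear, turn it end for end without it striking the post or the slotted foot, and lay it gently back in both forks of the rest, in its proper place lengthways, with the lens facing the slotted foot. Then draw the framed filter out of the sloping rack and gently stand it upright, fully down, in the slot of the foot in front of the lens. Do not strike the camera post or knock the torch with the filter, and leave the jars, carton, tape and brush where they are.

Things in the scene. Friction and masses are not known exactly. Their poses are not given: they have to be found in the camera images.
- rest: Fixed aluminium torch rest: base plate 70 x 210 x 12 mm with two V-forks 12 mm thick, 42 mm either side of the middle (72 mm free between), tips 50 mm wide and 87 mm above the table. A 30 mm barrel in both V's has its axis level, 70 mm up. Origin: middle of the underside. z up, y along the rest (as the torch lies), +y towards the slotted foot, -y towards the camera post.
- lens_home (a point): Point of the rest where the middle of the torch's lens face belongs at the end: on the torch axis, 100 mm from the rest's middle towards the slotted foot, 70 mm above the table.
- tail_home (a point): Point of the rest where the middle of the torch's tail end belongs at the end: on the torch axis, 75 mm from the rest's middle towards the camera post, 70 mm above the table.
- torch: Loose black torch, 175 mm long, 0.22 to 0.36 kg: barrel 30 mm in diameter, 130 mm long, and at one end a dark-steel head 44 mm in diameter, 45 mm long, with the lens. Origin on its axis near its balance point, 75 mm from the tail end, 100 mm from the lens face; y along it towards the lens. Starts lying in both V's, lens towards the camera post, origin within 4 mm of the rest's middle.
- lens (a point): Middle of the torch's lens face, on the torch's axis.
- tail (a point): Middle of the torch's tail end face, on the torch's axis.
- post: Fixed camera post in line with the rest, about 135 mm from its middle on the -y side: foot 50 x 36 x 12 mm, steel column 18 mm in diameter, small black camera block 36 x 30 mm on top; top 155 mm above the table. Origin: middle of the underside, on the table. Nothing may strike it.
- foot: Fixed dark-steel slotted foot in line with the rest, about 142 mm from its middle: base 124 x 44 x 12 mm. The slot runs along its x (crosswise to the torch): 13 mm wide, 108 mm long between end walls, floor 12 mm, straight walls to 40 mm and flared lips to 49 mm above the table. Origin: middle of the underside, on the table; z up, y across the slot, parallel to the rest's y.
- slot (a point): Middle of the floor of the foot's slot, 12 mm above the table.
- rack: Fixed aluminium sloping rack on a base plate 90 x 124 x 10 mm, with one slot 13 mm wide, 112 mm long and 42 mm deep, open at its upper end. The slot leans 0.61 rad (35 degrees) from vertical: its open end leans towards the rack's -x (towards the robot). Origin: on the table about under the filter's top edge, 75 mm to the -x side of the slot floor's middle; z up, y along the slot.
- rack_floor (a point): Middle of the floor of the rack's sloping slot, 40 mm above the table.
- filter: Loose framed amber filter, a rigid flat plate 10 mm thick, 104 mm wide and 120 mm high, about 0.16 kg (0.12 to 0.21), black frame (its top bar is 30 mm high). Origin: middle of its underside edge; x through its thickness, y along its width, z up its height. At the start it stands in the rack's sloping slot, leaning 35 degrees to the rack's -x.
- filter_top (a point): Middle of the filter's top edge, 120 mm along its z from its origin.
- jar_a: Bystander: loose round powder jar, 48 mm in diameter, 62 mm high, about 115 mm from the torch's middle on the rest's -x side. Origin: middle of underside.
- jar_b: Bystander: loose round powder jar, 44 mm in diameter, 75 mm high, about 120 mm from the torch's middle on the rest's +x side. Origin: middle of underside.
- jar_c: Bystander: loose round powder jar, 52 mm in diameter, 55 mm high, about 110 mm from the rack's origin on its +y side. Origin: middle of underside.
- carton: Bystander: loose cardboard carton 60 x 90 x 50 mm at the back. Origin: middle of underside.
- tape: Bystander: loose roll of tape lying flat, 90 mm in diameter, 30 mm high, at the back. Origin: middle of underside.
- brush: Bystander: loose brush 170 mm long lying at the back.
Things that resemble listed ones, but are neither listed nor needed, are in the scene too. What is shaped like the torch but orange or purple is not meant.

How it is judged:
On the way, in this order (a step that is already met when the one before it is completed fails the run):
1. the torch is lifted clear of its rest (z of torch in the frame of rest above 0.11 m), for 0.1 s.
2. the torch lies in its rest again, reversed, lens towards the slotted foot, let go (distance between lens and lens_home below 0.012 m and distance between tail and tail_home below 0.012 m and contact force between the fingers and torch below 0.1 N), for 0.2 s.
3. the filter is drawn out of the rack (distance between filter and rack_floor above 0.06 m), for 0.1 s.
At the end, for the whole second after the job is handed in: The torch lies still in the rest, lens and tail each within 12 mm of their places (lens to the slotted foot); the filter stands still in the slot, middle of its underside within 9 mm of the middle of the slot floor and at most 4 mm above it, within 8 degrees of upright, within 6 of the slot line (distance between lens and lens_home below 0.012 m and distance between tail and tail_home below 0.012 m and linear speed of each of torch, filter below 0.02 m/s and angular speed of each of torch, filter below 0.6 rad/s and distance between filter and slot below 0.009 m and z of filter in the frame of foot below 0.016 m and angle between filter's own z axis and vertical below 0.14 rad and angle between the y axis of filter and the x axis of foot, either way round below 0.1 rad); the robot touches nothing.
It fails at once if the torch strikes the camera post or the slotted foot (over 1.5 N) (contact force between torch and post above 1.5 N or contact force between torch and foot above 1.5 N).
It fails at once if anything strikes the camera post (over 3 N) (contact force between post and anything else above 3 N).
It fails at once if the torch is dropped into the rest, or the filter into the foot (a blow of over 40 N while not held) ((contact force between torch and rest above 40 N and contact force between the fingers and torch below 1 N) or (contact force between filter and foot above 40 N and contact force between the fingers and filter below 1 N)).
It fails at once if the filter hits the torch (over 5 N) (contact force between filter and torch above 5 N).
It fails at once if a bystander is moved by more than 25 mm (distance of any of jar_a, jar_b, jar_c, carton, tape, brush from where it was at the start of the episode above 0.025 m).
It also fails if it takes over 67 s, if anything falls off the work surface, if the arm or the gripper's body presses on something with over 40 N, if the wrist force passes 120 N, or if a joint passes its speed limit or range.

## Working session

There is one attempt and no reset: what is moved stays moved. The work goes in short steps, Python scripts to look and compute and a tool call to move; the robot and the scene stay as the last step left them, time stands still between calls to the robot, and variables do not carry over. Pictures are saved under pics/ and viewed, at most 10 in all, crops included, and the job is handed in when it is done.

Besides the shell and the picture viewer there is one more tool, called after "Call:" as name([rows], argument=value, ...), one row to a line, values as JSON. step_arm: Moves the arm, as the interface text tells. Its arguments: {"type":"object","properties":{"motion":{"type":"array","items":{"type":"array","items":{"type":"number"}}},"force":{"type":"number"}},"required":["motion"]}

```bash
ls; mkdir -p pics; python3 - <<'E'
from workcell import bot
import cv2,numpy as np
s=bot.read_state();print(s)
for n in ("scene","side"):
    im,d=bot.read_camera(n); cv2.imwrite(f"pics/{n}0.png",im[:,:,::-1]); np.save(f"{n}0.npy",d); np.save(f"{n}0i.npy",im)
    print(n,bot.calibration(n))
print(bot.calibration("wrist"))
E
```

```text
pics
{'time': 0.0, 'q': array([ 1.26210440e+00,  2.64780199e-01,  1.60539162e+00,  1.78855786e-05,
        1.27369921e+00, -3.69008876e-02]), 'joint_vel': array([-0.00098762, -0.00018475,  0.0007235 , -0.00117793, -0.00070114,
       -0.00044256]), 'joint_torque': array([-2.34237588e-03, -5.15111482e+01, -3.67310071e+01, -3.50154605e-04,
        1.31124005e-02,  1.71231835e-05]), 'tool_pos': array([0.18095371, 0.64943621, 0.19253439]), 'tcp_rot': array([-0.42556808, -3.11222056,  0.00352049]), 'wrist_force': array([0.43474384, 0.56003391, 0.14547111]), 'torque': array([ 0.02353537, -0.01583613, -0.00954975]), 'grip_force': 0.0, 'width': 0.9988307817910538}
scene {'mtx': array([[403.7780188 ,   0.        , 322.38584737],
       [  0.        , 403.7780188 , 195.39329964],
       [  0.        ,   0.        ,   1.        ]]), 'origin': array([1.05162491, 0.2881866 , 1.06366848]), 'orientation': array([0.35984225, 0.62449151, 2.04200722])}
side {'mtx': array([[449.41821624,   0.        , 320.53347519],
       [  0.        , 449.41821624, 198.33878106],
       [  0.        ,   0.        ,   1.        ]]), 'origin': array([ 0.38047741, -0.7283614 ,  0.85372664]), 'orientation': array([ 0.78487393, -0.08450385, -0.16477218])}
{'mtx': array([[309.70691629,   0.        , 311.83514406],
       [  0.        , 309.70691629, 198.09872052],
       [  0.        ,   0.        ,   1.        ]]), 'T_tool_cam': array([[ 1.22651907e-04,  9.59324956e-01,  2.82304115e-01,
         7.18450025e-02],
       [ 9.99999959e-01, -1.91199944e-04,  2.15267764e-04,
         1.31473086e-04],
       [ 2.60488270e-04,  2.82304077e-01, -9.59324940e-01,
        -1.80617159e-01],
       [ 0.00000000e+00,  0.00000000e+00,  0.00000000e+00,
         1.00000000e+00]])}
```

View pics/scene0.png

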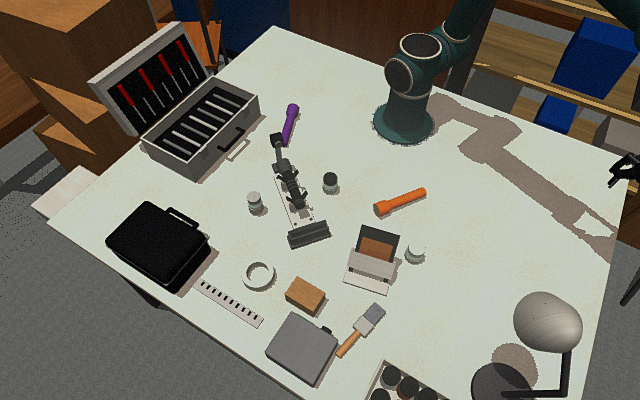

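View pics/side0.png

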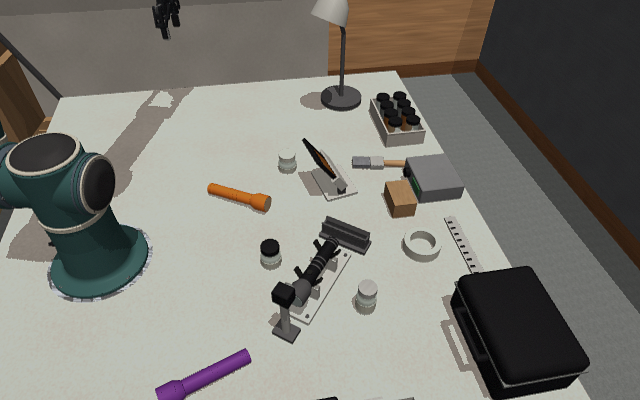

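The scene view shows the black torch in its rest at about (288,185), with the post at (278,145), the slotted foot at (308,234) and the rack with the filter at (372,262). The side view has the torch at (315,270), post (285,310), foot (345,234) and rack (325,170). The orange torch, scene (400,200), and the purple one, scene (290,120), are decoys. Next I'll fuse the clouds into a top-down map.

```bash
cat > h.py <<'E'
import numpy as np,cv2
from scipy.spatial.transform import Rotation as R
from workcell import bot
def cloud(d,c,T=None):
    """world points HxWx3 of a pinhole camera"""
    K=c["mtx"]; v,u=np.mgrid[:d.shape[0],:d.shape[1]]
    p=np.dstack([(u-K[0,2])/K[0,0]*d,-(v-K[1,2])/K[1,1]*d,-d])
    return p@R.from_rotvec(c["orientation"]).as_matrix().T+c["origin"]
def proj(P,c):
    p=(np.atleast_2d(P)-c["origin"])@R.from_rotvec(c["orientation"]).as_matrix(); K=c["mtx"]
    return np.c_[K[0,0]*p[:,0]/-p[:,2]+K[0,2],-K[1,1]*p[:,1]/-p[:,2]+K[1,2]]
E
python3 - <<'E'
from h import *
x0,x1,y0,y1,s=0.3,0.9,-0.3,0.3,0.001
# choose extents from torch
for n in("scene","side"):
    d=np.load(n+"0.npy");P=cloud(d,bot.calibration(n))
    px={"scene":[(288,185),(278,145),(308,234),(372,262),(415,253),(330,182),(255,203)],"side":[(315,270),(285,310),(345,234),(325,160),(287,162),(270,252),(366,292)]}[n]
    print(n);[print(p,P[p[1],p[0]].round(3)) for p in px]
    z=P[...,2]; m=(d>0)&(abs(z)<.01); print("table z",np.median(z[m]))
E
```

```text
scene
(288, 185) [ 0.497 -0.161  0.079]
(278, 145) [ 0.424 -0.242  0.139]
(308, 234) [ 0.594 -0.03   0.048]
(372, 262) [0.587 0.169 0.072]
(415, 253) [0.494 0.256 0.055]
(330, 182) [ 0.41  -0.066  0.059]
(255, 203) [ 0.596 -0.212  0.068]
table z -0.0010883394407374958
side
(315, 270) [ 0.481 -0.175  0.083]
(285, 310) [ 0.406 -0.27   0.102]
(345, 234) [ 0.573 -0.056  0.044]
(325, 160) [0.575 0.206 0.055]
(287, 162) [0.471 0.228 0.043]
(270, 252) [ 0.393 -0.096  0.064]
(366, 292) [ 0.574 -0.243  0.078]
table z 0.0007210230979269872
```

```bash
python3 - <<'E'
from h import *
out=[]
for n in("scene","side"):
    im=np.load(n+"0i.npy");d=np.load(n+"0.npy");c=bot.calibration(n)
    f=3;d2=cv2.resize(d,None,fx=f,fy=f,interpolation=cv2.INTER_NEAREST);i2=cv2.resize(im,None,fx=f,fy=f,interpolation=cv2.INTER_NEAREST)
    c=dict(c);K=c["mtx"].copy();K[:2]*=f;K[:2,2]+=(f-1)/2;c["mtx"]=K
    P=cloud(d2,c).reshape(-1,3);C=i2.reshape(-1,3)
    o=np.argsort(P[:,2]);P=P[o];C=C[o]
    r=((P[:,0]-.35)/.001).astype(int);q=((.32-P[:,1])/.001).astype(int)
    m=(r>=0)&(r<400)&(q>=0)&(q<640)&(P[:,2]>-.05)
    M=np.zeros((400,640,3),np.uint8);M[r[m],q[m]]=C[m];out.append(M[::-1]) # x up, y left
    H=np.full((400,640),-1.);H[r[m],q[m]]=P[m,2];np.save(n+"H.npy",H)
    for a in range(0,640,100): cv2.putText(out[-1],f"{.32-a*.001:.2f}",(a,395),0,.35,(255,0,0))
o=np.hstack(out); 
cv2.imwrite("pics/top.png",cv2.resize(np.vstack([out[0][:,:],out[1]])[:,:,::-1],(640,800)) if 0 else np.vstack([out[0][60:360],out[1][60:360]])[:,:,::-1])
E
```

```text
Traceback (most recent call last):
cv2.error: OpenCV(4.12.0) :-1: error: (-5:Bad argument) in function 'putText'
> Overload resolution failed:
>  - Layout of the output array img is incompatible with cv::Mat
>  - Expected Ptr<cv::UMat> for argument 'img'
```

```bash
python3 - <<'E'
from h import *
out=[];
for n in("scene","side"):
    im=np.load(n+"0i.npy");d=np.load(n+"0.npy");c=dict(bot.calibration(n))
    P=cloud(d,c);
    def rect(name,cx,cy,r,z0,z1):
        m=(d>0)&(np.hypot(P[...,0]-cx,P[...,1]-cy)<r)&(P[...,2]>z0)&(P[...,2]<z1)
        p=P[m][:,:2].astype(np.float32); (c_,s_,a)=cv2.minAreaRect(p*1000)
        print(n,name,len(p),"c",np.round(c_,1),"size",np.round(s_,1),"ang",round(a,1),"mean",(p.mean(0)*1000).round(1),"zmax",P[m][:,2].max().round(3))
    rect("foot",.585,-.045,.085,.040,.056)
    rect("posttop",.415,-.255,.035,.135,.175)
    rect("torch",.49,-.165,.075,.075,.1)
    rect("jar_a?",.41,-.07,.035,.045,.09)
    rect("jar_b?",.596,-.212,.03,.05,.09)
    rect("jar_c?",.485,.245,.04,.03,.07)
    rect("filtertop",.50,.18,.09,.10,.16)
    rect("filter",.50,.18,.09,.075,.16)
    rect("rack",.6,.17,.09,.005,.014)
    f=3;d2=cv2.resize(d,None,fx=f,fy=f,interpolation=cv2.INTER_NEAREST);i2=cv2.resize(im,None,fx=f,fy=f,interpolation=cv2.INTER_NEAREST)
    K=c["mtx"].copy();K[:2]*=f;K[:2,2]+=(f-1)/2;c["mtx"]=K
    P=cloud(d2,c).reshape(-1,3);C=i2.reshape(-1,3)
    o=np.argsort(P[:,2]);P=P[o];C=C[o]
    r=((P[:,0]-.35)/.001).astype(int);q=((.32-P[:,1])/.001).astype(int)
    m=(r>=0)&(r<300)&(q>=0)&(q<640)&(P[:,2]>-.05)
    M=np.zeros((300,640,3),np.uint8);M[r[m],q[m]]=C[m];out.append(M[::-1])
cv2.imwrite("pics/top.png",np.vstack(out)[:,:,::-1])
E
```

```text
scene foot 202 c [562.3 -60.1] size [ 86.3 115.5] ang 51.4 mean [578.1 -41.2] zmax 0.056
scene posttop 148 c [ 409.9 -256.4] size [40.2 36.1] ang 50.0 mean [ 412.3 -254.8] zmax 0.158
scene torch 470 c [ 484.5 -160.3] size [148.4  64.2] ang 51.3 mean [ 483.4 -162.5] zmax 0.095
scene jar_a? 147 c [396.4 -73.6] size [40.7 37.4] ang 31.5 mean [398.9 -72.4] zmax 0.065
scene jar_b? 136 c [ 585.8 -221.9] size [30.1 37.6] ang 68.5 mean [ 588.6 -221.5] zmax 0.079
scene jar_c? 252 c [476.7 253. ] size [45.3 44.5] ang 35.3 mean [479.8 253.2] zmax 0.06
scene filtertop 657 c [539.7 157.5] size [ 38.2 103.3] ang 13.3 mean [538.9 158.8] zmax 0.141
scene filter 1097 c [552.  164.5] size [ 65.4 111.2] ang 13.3 mean [548.4 164.1] zmax 0.141
scene rack 683 c [636.  176.7] size [ 90.9 123.8] ang 11.0 mean [616.6 173.4] zmax 0.014
side foot 365 c [577.3 -40.6] size [ 32.9 116.9] ang 51.2 mean [579.8 -40.9] zmax 0.053
side posttop 422 c [ 407.7 -259. ] size [39.1 36. ] ang 52.6 mean [ 405.4 -265.4] zmax 0.16
side torch 927 c [ 483.1 -159.3] size [149.6  65.5] ang 51.5 mean [ 482.9 -164.1] zmax 0.095
side jar_a? 242 c [394.3 -75.3] size [35.6 44.6] ang 32.1 mean [395.8 -79.9] zmax 0.068
side jar_b? 151 c [ 584.1 -225.3] size [25. 37.] ang 64.8 mean [ 584.9 -226.3] zmax 0.08
side jar_c? 239 c [473.  248.4] size [46.3 45.6] ang 69.1 mean [472.3 242.8] zmax 0.059
side filtertop 208 c [536.3 153. ] size [ 35.6 104.9] ang 10.7 mean [531.6 145.2] zmax 0.144
side filter 309 c [549.9 161.9] size [ 64. 116.] ang 12.3 mean [542.7 156.6] zmax 0.144
side rack 708 c [607.5 160. ] size [150.5 142.3] ang 90.0 mean [589.5 156.3] zmax 0.014
```

View pics/top.png

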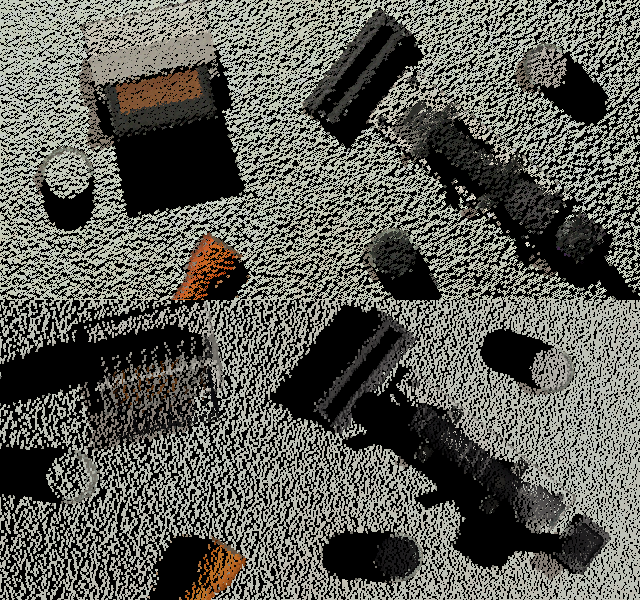

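The top map shows the rack at (160,90) and the foot at (365,75) and (370,375). The torch, rest and post run diagonally down to (580,540), and the rest's axis azimuth is about 51.4°. Joint 6 can't make a half turn at the rest, so I'll check that, and find a free spot on the table for a regrasp.

```bash
cat >> h.py <<'E'
def pose():
    s=bot.read_state();M=R.from_rotvec(s["tcp_rot"]).as_matrix()
    return s,s["tool_pos"],M
def az(M): return np.degrees(np.arctan2(M[1,1],M[0,1]))
def rows(xyz,phi,start=None):
    """row (cm,deg) from the present pose to TCP xyz with tool-y azimuth phi (deg)"""
    s,p,M=pose()
    tw=(az(M)-phi+180)%360-180
    return np.round(np.r_[M.T@(np.array(xyz)-p)*100,tw],2)
E
python3 - <<'E'
from h import *
s,p,M=pose();print("az",az(M),M.round(3).tolist())
print("to over rest",rows([.487,-.157,.33],-38.6))
# occupancy from both cams
H=[]
for n in("scene","side"):
    d=np.load(n+"0.npy");P=cloud(d,bot.calibration(n))[d>0];P=P[(P[:,2]>.008)&(P[:,2]<.3)];H.append(P)
P=np.vstack(H)
best=[]
for x in np.arange(.4,.85,.02):
  for y in np.arange(-.4,.45,.02):
    if not .42<np.hypot(x,y)<.85: continue
    q1=np.degrees(np.arctan2(y,x))-2.5
    for q6 in (60,75,90,105,120):
      a=np.radians(q1-q6); u=np.array([np.sin(a),-np.cos(a)]) # lens dir = az-90
      w=np.array([np.cos(a),np.sin(a)])
      r=P[:,:2]-[x,y];A=r@u;B=r@w
      # clearance to torch box (-75..100 x +-22) and finger box (+-20 x +-60), body (+-45,+-45 above .07)
      def clr(A,B,l,h,b): return np.hypot(np.maximum(np.maximum(l-A,A-h),0),np.maximum(abs(B)-b,0)).min()
      t=P[:,2]>.06
      c=min(clr(A,B,-.075,.1,.022),clr(A,B,-.02,.02,.06),clr(A[t],B[t],-.05,.09,.05))
      best.append((c,x,y,q6))
best.sort(reverse=True)
for b in best[:200:16]: print(np.round(b,3))
E
```

```text
az 74.42475471330229 [[-0.963, 0.269, -0.001], [0.269, 0.963, -0.002], [0.0, -0.002, -1.0]]
to over rest [-51.13 -69.5  -13.6  113.02]
[ 0.117  0.4    0.44  75.   ]
[ 0.098  0.4    0.42  75.   ]
[8.4e-02 4.4e-01 4.2e-01 9.0e+01]
[7.90e-02 4.60e-01 4.20e-01 1.05e+02]
[7.20e-02 4.20e-01 4.00e-01 1.05e+02]
[ 0.064  0.4    0.38  60.   ]
[6.1e-02 4.0e-01 3.8e-01 1.2e+02]
[5.8e-02 4.4e-01 4.2e-01 6.0e+01]
[5.2e-02 5.4e-01 4.2e-01 6.0e+01]
[5.0e-02 6.0e-01 3.8e-01 6.0e+01]
[4.6e-02 5.6e-01 4.4e-01 9.0e+01]
[4.5e-02 5.2e-01 4.2e-01 6.0e+01]
[4.2e-02 4.6e-01 3.8e-01 9.0e+01]
```

Call:
step_arm([
  [8.54, 0, 0, -7, 0],
  [8.54, 0, 0, -13.6, 0],
  [8.54, -51.1, -69.5, -13.6, 113],
  [8.54, -51.1, -69.5, -13.6, 113],
  [8.54, -51.1, -69.5, -13.6, 113],
  [8.54, -51.1, -69.5, -13.6, 113],
  [8.54, -51.1, -69.5, -13.6, 113],
  [8.54, -51.1, -69.5, -13.6, 113],
  [8.54, -51.1, -69.5, -13.6, 113],
  [8.54, -51.1, -69.5, -13.6, 113],
  [8.54, -51.1, -69.5, -13.6, 113],
  [8.54, -51.1, -69.5, -13.6, 113],
  [8.54, -51.1, -69.5, -13.6, 113],
  [8.54, -51.1, -69.5, -13.6, 113],
  [8.54, -51.1, -69.5, -13.6, 113],
  [8.54, -51.1, -69.5, -13.6, 113],
  [8.54, -51.1, -69.5, -13.6, 113],
  [8.54, -51.1, -69.5, -13.6, 113],
  [8.54, -51.1, -69.5, -13.6, 113],
  [8.54, -51.1, -69.5, -13.6, 113],
])

```text
time: 2.1
tool_pos: [0.4874, -0.1607, 0.3289]
tcp_rot: [2.833, 1.357, -0.003]
wrist_force: [-0.8, 0.9, 0.1]
width: 0.999
grip_force: 0.0
```

```bash
cat >> h.py <<'E'
def wcloud(d,M,p):
    c=bot.calibration("wrist");K=c["mtx"];T=c["T_tool_cam"]
    v,u=np.mgrid[:400,:640].astype(float);a=(u-K[0,2])/K[0,0];b=(v-K[1,2])/K[1,1];r=np.hypot(a,b)+1e-9
    k=np.tan(np.minimum(r,1.5))/r
    P=np.dstack([a*k*d,-b*k*d,-d])@T[:3,:3].T+T[:3,3]
    return P@M.T+p
def wshot(name):
    s,p,M=pose();im,d=bot.read_camera("wrist")
    cv2.imwrite(f"pics/{name}.png",im[:,:,::-1]);P=wcloud(d,M,p);np.savez(name+".npz",im=im,d=d,P=P,p=p,M=M)
    return im,d,P
E
python3 - <<'E'
from h import *
im,d,P=wshot("w1");s,p,M=pose();print(s["q"].round(3),az(M),p)
z=P[...,2];m=(d>0)&(abs(z)<.008);print("table",np.median(z[m]))
E
```

```text
[-3.650e-01 -1.000e-01  1.752e+00 -1.000e-03  1.491e+00  3.120e-01] -38.81541390930726 [ 0.48748856 -0.16044282  0.32880053]
table 0.0005404278882416014
```

View pics/w1.png

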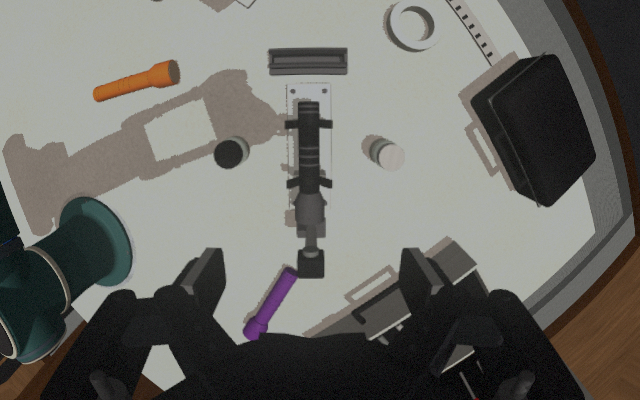

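The wrist view shows the torch along column 310: tail at (308,105), head at (309,210) pointing at the post (311,262), foot at (308,61), forks at rows 124 and 183. Next is a fit from this cloud.

```bash
cat > fit.py <<'E'
from h import *
import sys
z=np.load(sys.argv[1]);P=z["P"];d=z["d"];im=z["im"].astype(int)
def rect(name,c0,r,z0,z1):
    m=(d>0)&(np.hypot(P[...,0]-c0[0],P[...,1]-c0[1])<r)&(P[...,2]>z0)&(P[...,2]<z1)
    p=P[m][:,:2].astype(np.float32)
    if len(p)<5: print(name,len(p));return
    c,s,a=cv2.minAreaRect(p*1000);print(name,len(p),"c",np.round(c,1),"size",np.round(s,1),"ang",round(a,2),"zmax",P[m][:,2].max().round(4))
if __name__=="__main__":
    rect("foot",(.577,-.044),.09,.043,.056)
    rect("footbase",(.577,-.044),.09,.006,.056)
    rect("posttop",(.409,-.257),.04,.145,.175)
    rect("restbase",(.487,-.157),.115,.006,.017)
    a=np.radians(51.3);u=np.array([np.cos(a),np.sin(a)]);w=np.array([np.sin(a),-np.cos(a)])
    m=(d>0)&(np.hypot(P[...,0]-.487,P[...,1]+.157)<.13)&(P[...,2]>.078)&(P[...,2]<.1)
    q=P[m];A=q[:,:2]@u;B=q[:,:2]@w
    for lo in np.arange(.06,.32,.01):
        k=(A>=lo)&(A<lo+.01)
        if k.sum()>3: print(f"{lo+.005:.3f} n{k.sum()} B {B[k].min():.4f} {B[k].max():.4f} top at {np.median(B[k][q[k][:,2]>q[k][:,2].max()-.003]):.4f} z {np.percentile(q[k][:,2],98):.4f}")
E
python3 fit.py w1.npz
```

```text
foot 721 c [577.4 -38.8] size [ 29.9 116.6] ang 51.32 zmax 0.0512
footbase 3226 c [553.4 -68.9] size [106.8 123.7] ang 50.97 zmax 0.0512
posttop 691 c [ 407.2 -256.6] size [37.9 36.6] ang 51.79 zmax 0.1579
restbase 2531 c [ 490.3 -151.3] size [198.1 188.5] ang 9.65 zmax 0.017
0.065 n4 B 0.4780 0.4824 top at 0.4794 z 0.0979
0.085 n33 B 0.4573 0.4972 top at 0.4766 z 0.0935
0.095 n182 B 0.4573 0.4972 top at 0.4767 z 0.0932
0.105 n182 B 0.4561 0.4972 top at 0.4767 z 0.0931
0.115 n191 B 0.4562 0.4970 top at 0.4768 z 0.0933
0.125 n191 B 0.4578 0.4970 top at 0.4768 z 0.0913
0.135 n131 B 0.4637 0.4897 top at 0.4768 z 0.0868
0.145 n219 B 0.4441 0.5079 top at 0.4755 z 0.0883
0.155 n171 B 0.4445 0.5078 top at 0.4769 z 0.0884
0.165 n130 B 0.4640 0.4896 top at 0.4762 z 0.0867
0.175 n130 B 0.4642 0.5919 top at 0.4769 z 0.0869
0.185 n129 B 0.4629 0.6021 top at 0.4756 z 0.0871
0.195 n136 B 0.4630 0.4896 top at 0.4763 z 0.0863
0.205 n127 B 0.4631 0.5909 top at 0.4757 z 0.0866
0.215 n142 B 0.4632 0.4881 top at 0.4757 z 0.0868
0.225 n192 B 0.4430 0.5085 top at 0.4744 z 0.0880
0.235 n209 B 0.4430 0.5084 top at 0.5042 z 0.0882
0.245 n130 B 0.4620 0.4881 top at 0.4758 z 0.0867
0.255 n147 B 0.4634 0.4881 top at 0.4759 z 0.0863
0.265 n34 B 0.4649 0.4868 top at 0.4759 z 0.0856
```

```bash
python3 - <<'E'
from h import *
z=np.load("w1.npz");P=z["P"];d=z["d"];a=np.radians(51.5);u=np.array([np.cos(a),np.sin(a)]);w=np.array([np.sin(a),-np.cos(a)])
A=P[...,:2]@u;B=P[...,:2]@w
f=(d>0)&(P[...,2]>.08)&(P[...,2]<.092)&(abs(abs(B-.4763)-.026)<.006)
for lo,hi in((.12,.18),(.2,.26)):
    k=f&(A>lo)&(A<hi);print("fork",np.percentile(A[k],[2,50,98]).round(4),"B",B[k].mean().round(4))
k=(d>0)&(P[...,2]>.055)&(abs(B-.476)<.012)
print("torch tail", A[k&(A<.3)&(P[...,2]>.08)].max(),"lens",A[k&(A>.075)&(P[...,2]>.085)&(P[...,2]<.097)].min())
print(rows([.4893,-.1511,.055],-38.4))
E
```

```text
fork [0.1394 0.1457 0.1514] B 0.4741
fork [0.2239 0.2293 0.2357] B 0.4773
torch tail 0.2610674979650092 lens 0.08614452733183159
[ 0.89 -0.43 27.38 -0.42]
```

Call:
step_arm([
  [8.54, 0.9, -0.4, 5, -0.4],
  [8.54, 0.9, -0.4, 10, -0.4],
  [8.54, 0.9, -0.4, 15, -0.4],
  [8.54, 0.9, -0.4, 20, -0.4],
  [8.54, 0.9, -0.4, 24, -0.4],
  [8.54, 0.9, -0.4, 26, -0.4],
  [8.54, 0.9, -0.4, 27.4, -0.4],
  [8.54, 0.9, -0.4, 27.4, -0.4],
  [2, 0.9, -0.4, 27.4, -0.4],
  [2, 0.9, -0.4, 27.4, -0.4],
  [2, 0.9, -0.4, 27.4, -0.4],
  [2, 0.9, -0.4, 27.4, -0.4],
  [2, 0.9, -0.4, 27.4, -0.4],
  [2, 0.9, -0.4, 27.4, -0.4],
  [2, 0.9, -0.4, 27.4, -0.4],
  [2, 0.9, -0.4, 27.4, -0.4],
], force=40)

```text
time: 3.75
tool_pos: [0.4893, -0.1469, 0.0558]
tcp_rot: [-2.826, -1.373, 0.0]
wrist_force: [-1.2, 0.2, 0.4]
width: 0.232
grip_force: 0.0
```

```bash
python3 - <<'E'
from h import *
wshot("w2");s=bot.read_state();print(s["width"],s["grip_force"],s["wrist_force"])
im,_=bot.read_camera("side");cv2.imwrite("pics/s2.png",np.hstack([cv2.resize(im[180:360,200:440],(480,360))])[:,:,::-1])
a=cv2.imread("pics/s2.png");b=cv2.imread("pics/w2.png")[0:400,120:500]
b=cv2.resize(b,(342,360));cv2.imwrite("pics/c2.png",np.hstack([a[:,:440],b]))
E
```

```text
0.23450546352960278 0.0 [-0.16550607  0.01941492 -0.14971399]
```

View pics/c2.png

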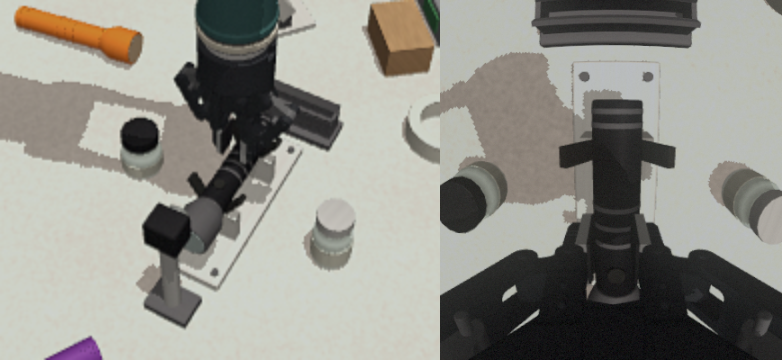

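The wrist view shows the pads at (585,245) and (640,245) straddling the barrel but not yet on it, so I'll close further.

Call:
step_arm([
  [0, 0, 0, 0, 0],
  [0, 0, 0, 0, 0],
  [0, 0, 0, 0, 0],
  [0, 0, 0, 0, 0],
  [0, 0, 0, 0, 0],
], force=40)

```text
time: 4.35
tool_pos: [0.4894, -0.1469, 0.0559]
tcp_rot: [2.826, 1.373, -0.0]
wrist_force: [0.0, 0.1, 1.1]
width: -0.001
grip_force: 0.0
```

```bash
python3 - <<'E'
from h import *
z=np.load("w2.npz");P=z["P"];d=z["d"]
print("tcp",z["p"],z["M"].round(3).tolist())
k=1/.9
for px in [(615,105),(615,150),(615,200),(615,230),(615,260),(615,275),(610,292),(585,245),(642,245),(665,155)]:
    u=int(120+(px[0]-440)*380/342);v=int(px[1]*400/360);print(px,(u,v),P[v,u].round(4),d[v,u].round(3))
im,d,P=wshot("w3");cv2.imwrite("pics/w3c.png",im[100:400,160:480][:,:,::-1])
sim,_=bot.read_camera("scene");b=cv2.resize(sim[120:250,230:370],(420,390));a=np.zeros((390,320,3),np.uint8);a[:300]=im[100:400,160:480];cv2.imwrite("pics/c3.png",np.hstack([b,a])[:,:,::-1])
E
```

```text
tcp [ 0.48927175 -0.14693801  0.05582833] [[0.618, 0.786, -0.0], [0.786, -0.618, 0.0], [-0.0, -0.0, -1.0]]
(615, 105) (314, 116) [ 0.5323 -0.0936  0.0851] 0.146
(615, 150) (314, 166) [ 0.517  -0.113   0.0854] 0.153
(615, 200) (314, 222) [ 0.4989 -0.1362  0.0857] 0.161
(615, 230) (314, 255) [ 0.4871 -0.1513  0.0858] 0.166
(615, 260) (314, 288) [ 0.4734 -0.1689  0.0845] 0.174
(615, 275) (314, 305) [ 0.4673 -0.1766  0.0878] 0.173
(610, 292) (308, 324) [ 0.4532 -0.1887  0.0835] 0.182
(585, 245) (281, 272) [ 0.4863 -0.131   0.1313] 0.118
(642, 245) (344, 272) [ 0.5057 -0.1459  0.1318] 0.117
(665, 155) (370, 172) [ 0.5374 -0.1324  0.0865] 0.152
```

View pics/c3.png

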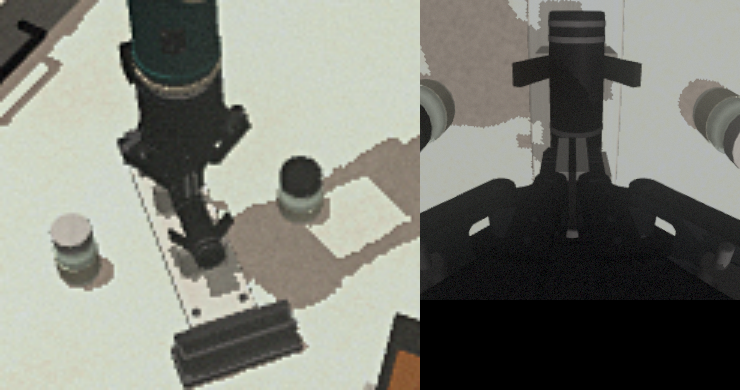

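```bash
python3 - <<'E'
from h import *
z=np.load("w3.npz");P=z["P"];d=z["d"];M=z["M"];p=z["p"]
for v in range(215,345,8): 
    print(v,[(((P[v,u]-p)@M)*1000).round(0).astype(int).tolist() for u in (296,304,312,320,328)])
E
```

```text
215 [[16, -9, -25], [17, -4, -27], [18, 0, -29], [18, 4, -29], [18, 8, -28]]
223 [[12, -9, -25], [13, -4, -28], [14, 0, -30], [13, 4, -29], [13, 8, -28]]
231 [[8, -9, -26], [9, -4, -28], [9, 0, -30], [9, 4, -29], [8, 8, -28]]
239 [[2, -9, -24], [11, -4, -44], [11, 0, -45], [11, 4, -44], [4, 8, -28]]
247 [[7, -8, -45], [12, -4, -54], [11, 0, -54], [11, 3, -54], [7, 8, -45]]
255 [[7, -7, -53], [12, -4, -62], [11, 0, -61], [11, 3, -61], [7, 7, -54]]
263 [[10, -7, -67], [10, -3, -67], [11, 0, -68], [11, 3, -68], [7, 7, -61]]
271 [[11, -6, -74], [11, -3, -75], [11, 0, -75], [11, 3, -75], [10, 6, -73]]
279 [[13, -6, -84], [11, -3, -82], [7, 0, -75], [12, 3, -82], [12, 6, -83]]
287 [[12, -6, -88], [13, -3, -89], [4, 0, -76], [12, 3, -88], [12, 5, -88]]
295 [[12, -6, -93], [10, -3, -90], [0, 0, -76], [10, 3, -90], [12, 5, -94]]
303 [[17, -5, -105], [4, -3, -86], [-3, 0, -77], [4, 3, -87], [17, 4, -105]]
311 [[17, -5, -109], [0, -3, -86], [-8, 0, -75], [0, 3, -86], [17, 4, -109]]
319 [[16, -5, -111], [-4, -3, -87], [-50, 0, -29], [-4, 3, -87], [16, 4, -111]]
327 [[13, -5, -111], [-8, -3, -87], [-56, 0, -29], [-7, 3, -87], [13, 4, -111]]
335 [[7, -5, -108], [-8, -3, -91], [-62, 0, -31], [-7, 3, -92], [7, 5, -108]]
343 [[11, -5, -116], [11, -2, -116], [11, 0, -116], [11, 2, -116], [11, 4, -116]]
```

The shut pads span tool z −76 to −42 mm, so the real tips sit about 40 mm behind the nominal TCP, and the fingers closed just above the barrel. I'll open and go about 42 mm lower.

Call:
step_arm([
  [8.54, 0, 0, 0, 0],
  [8.54, 0, 0, 0, 0],
  [8.54, -0.3, 0, 0, 0],
  [8.54, -0.3, 0, 0, 0],
  [8.54, -0.3, 0, 0, 0],
  [8.54, -0.3, 0, 0, 0],
  [8.54, -0.3, 0, 0, 0],
  [8.54, -0.3, 0, 1.5, 0],
  [8.54, -0.3, 0, 3, 0],
  [8.54, -0.3, 0, 4.2, 0],
  [8.54, -0.3, 0, 4.2, 0],
  [0, -0.3, 0, 4.2, 0],
  [0, -0.3, 0, 4.2, 0],
  [0, -0.3, 0, 4.2, 0],
  [0, -0.3, 0, 4.2, 0],
  [0, -0.3, 0, 4.2, 0],
  [0, -0.3, 0, 4.2, 0],
  [0, -0.3, 0, 4.2, 0],
], force=40)

```text
time: 6.25
tool_pos: [0.4897, -0.1504, 0.0152]
tcp_rot: [2.822, 1.371, 0.005]
wrist_force: [3.6, -2.8, 1.3]
width: 0.339
grip_force: 40.9
```

```bash
python3 - <<'E'
from h import *
s,p,M=pose();print(p,az(M),s["q"].round(3),rows([.40,.42,.20],-31),rows([.40,.42,-.02],-31))
E
```

```text
[ 0.48968758 -0.15044061  0.01518353] -38.168417387411004 [-3.460e-01  1.400e-01  2.114e+00 -1.000e-03  8.830e-01  3.200e-01] [ 39.32 -42.22 -18.63  -7.17] [ 39.3  -42.32   3.37  -7.17]
```

Call:
step_arm([
  [0, 0, 0, -2, 0],
  [0, 0, 0, -6, 0],
  [0, 0, 0, -10, 0],
  [0, 0, 0, -14, 0],
  [0, 0, 0, -18.5, 0],
  [0, 3.1, -3.4, -18.5, -1],
  [0, 6.2, -6.8, -18.5, -2],
  [0, 9.3, -10.2, -18.5, -3],
  [0, 12.4, -13.6, -18.5, -4],
  [0, 15.5, -17, -18.5, -5],
  [0, 18.6, -20.4, -18.5, -6],
  [0, 21.7, -23.8, -18.5, -7],
  [0, 24.8, -27.2, -18.5, -7],
  [0, 27.9, -30.6, -18.5, -7],
  [0, 31, -34, -18.5, -7],
  [0, 34.1, -37.4, -18.5, -7],
  [0, 36.5, -40, -18.5, -7],
  [0, 39.3, -42.2, -18.5, -7],
  [0, 39.3, -42.2, -18.5, -7],
  [0, 39.3, -42.2, -18.5, -7],
])

```text
time: 8.25
tool_pos: [0.3969, 0.42, 0.197]
tcp_rot: [2.734, 1.545, -0.007]
wrist_force: [0.0, -0.6, -3.3]
width: 0.338
grip_force: 40.9
```

Call:
step_arm([
  [0, 0, 0, 4, 0],
  [0, 0, 0, 8, 0],
  [0, 0, 0, 12, 0],
  [0, 0, 0, 16, 0],
  [0, 0, 0, 19, 0],
  [0, 0, 0, 21, 0],
  [0, 0, 0, 22.2, 0],
  [0, 0, 0, 22.7, 0],
  [0, 0, 0, 22.7, 0],
  [0, 0, 0, 22.7, 0],
], force=25)

```text
time: 9.25
tool_pos: [0.3996, 0.4211, -0.0268]
tcp_rot: [-2.736, -1.542, -0.003]
wrist_force: [0.6, 0.1, -3.9]
width: 0.335
grip_force: 40.9
```

Call:
step_arm([
  [0, 0, 0, 0.3, 0],
  [0, 0, 0, 0.5, 0],
  [0, 0, 0, 0.7, 0],
  [0, 0, 0, 0.7, 0],
  [0, 0, 0, 0.7, 0],
], force=22)

```text
time: 9.75
tool_pos: [0.3995, 0.4215, -0.0342]
tcp_rot: [-2.736, -1.543, -0.003]
wrist_force: [1.6, 1.3, 2.2]
width: 0.34
grip_force: 41.2
```

Call:
step_arm([
  [0, 0, 0, 0.15, 0],
  [0, 0, 0, 0.15, 0],
  [3.5, 0, 0, 0.1, 0],
  [3.8, 0, 0, 0.1, 0],
  [4.2, 0, 0, 0, 0],
  [6, 0, 0, 0, 0],
  [6, 0, 0, 0, 0],
  [8.54, 0, 0, -3, 0],
  [8.54, 0, 0, -7, 0],
  [8.54, 0, 0, -8, 0],
], force=22)

```text
time: 10.75
tool_pos: [0.4011, 0.4229, 0.0494]
tcp_rot: [-2.735, -1.542, -0.011]
wrist_force: [0.5, 0.6, 0.5]
width: 1.003
grip_force: 0.0
```

```bash
cat > tt.py <<'E'
from h import *
import sys
def torch(name,c0,a0,zlo=.012):
    """torch on table: axis from points above zlo near c0; returns in tool frame"""
    im,d,P=wshot(name);z=np.load(name+".npz");p,M=z["p"],z["M"]
    a=np.radians(a0);u=np.array([np.cos(a),np.sin(a)]);w=np.array([-np.sin(a),np.cos(a)])
    q=P-np.r_[c0,0];A=q[...,:2]@u;B=q[...,:2]@w
    m=(d>0)&(abs(A)<.13)&(abs(B)<.05)&(P[...,2]>zlo)&(P[...,2]<.055)
    b=m&(A>-.06)&(A<.04)
    f=np.polyfit(A[b],B[b],1)
    print(name,"n",b.sum(),"B0",f[1].round(4),"az",(a0+np.degrees(np.arctan(f[0]))).round(2),"A range",np.percentile(A[m&(abs(B-f[1])<.025)],[.5,99.5]).round(4))
if __name__=="__main__":
    s,p,M=pose();c=p[:2].copy()
    torch(sys.argv[1],c,az(M)-90);torch(sys.argv[1]+"b",c,az(M)-90)
    print(az(M),p,s["q"].round(3))
E
python3 tt.py t1
```

```text
t1 n 5930 B0 -0.0009 az -121.3 A range [-0.0722  0.0958]
t1b n 5895 B0 -0.0009 az -121.26 A range [-0.0718  0.0959]
-31.17357760934042 [0.40111064 0.42289759 0.04936785] [0.769 0.218 1.945 0.    0.971 1.313]
```

Call:
step_arm([
  [8.54, 0, 0, 0, -8.5],
  [8.54, 0, 0, 0, -17],
  [8.54, 0, 0, 0, -25.5],
  [8.54, 0, 0, 0, -34],
  [8.54, 0, 0, 0, -42.5],
  [8.54, 0, 0, 0, -51],
  [8.54, 0, 0, 0, -59.5],
  [8.54, 0, 0, 0, -68],
  [8.54, 0, 0, 0, -76.5],
  [8.54, 0, 0, 0, -85],
  [8.54, 0, 0, 0, -93.5],
  [8.54, 0, 0, 0, -102],
  [8.54, 0, 0, 0, -110.5],
  [8.54, 0, 0, 0, -119],
  [8.54, 0, 0, 0, -127.5],
  [8.54, 0, 0, 0, -136],
  [8.54, 0, 0, 0, -144.5],
  [8.54, 0, 0, 0, -153],
  [8.54, 0, 0, 0, -161.5],
  [8.54, 0, 0, 0, -170],
])

```text
time: 12.85
tool_pos: [0.3973, 0.4191, 0.0425]
tcp_rot: [1.306, -2.853, 0.002]
wrist_force: [-0.4, -0.6, -0.7]
width: 1.001
grip_force: 0.0
```

Call:
step_arm([
  [8.54, 0, 0, 0, -8],
  [8.54, 0, 0, 0, -10],
  [8.54, 0, 0, 0, -10],
  [8.54, 0, 0, 0, -10],
])

```text
time: 13.25
tool_pos: [0.3978, 0.4196, 0.0434]
tcp_rot: [1.54, -2.735, 0.001]
wrist_force: [0.4, -0.2, 1.0]
width: 1.001
grip_force: 0.0
```

```bash
sed -i 's/az(M)-90/az(M)+90/g' tt.py; python3 tt.py t2
```

```text
t2 n 5515 B0 0.0004 az 238.82 A range [-0.0749  0.0972]
t2b n 5516 B0 0.0004 az 238.84 A range [-0.0745  0.0971]
148.76511548784126 [0.39777514 0.41959783 0.04335078] [ 0.769  0.223  1.951 -0.     0.97  -1.827]
```

Call:
step_arm([
  [8.54, 0, 0, 3, 0],
  [8.54, 0, 0, 6, 0],
  [8.54, 0, 0, 7.4, 0],
  [8.54, 0, 0, 7.8, 0],
  [8.54, 0, 0, 7.8, 0],
  [0, 0, 0, 7.8, 0],
  [0, 0, 0, 7.8, 0],
  [0, 0, 0, 7.8, 0],
  [0, 0, 0, 7.8, 0],
  [0, 0, 0, 7.8, 0],
  [0, 0, 0, 7.8, 0],
  [0, 0, 0, 7.8, 0],
  [0, 0, 0, 6, 0],
  [0, 0, 0, 2, 0],
  [0, 0, 0, -2, 0],
  [0, 0, 0, -6, 0],
  [0, 0, 0, -10, 0],
  [0, 0, 0, -14, 0],
  [0, 0, 0, -15.5, 0],
  [0, 0, 0, -15.5, 0],
], force=45)

```text
time: 15.35
tool_pos: [0.3998, 0.4216, 0.202]
tcp_rot: [-1.541, 2.733, 0.002]
wrist_force: [0.6, 0.1, -3.3]
width: 0.333
grip_force: 45.3
```

```bash
python3 - <<'E'
from h import *
s,p,M=pose();print(p,az(M),s["q"].round(3),s["width"],s["wrist_force"],rows([.4899,-.1503,.20],-38.4))
E
```

```text
[0.39981527 0.42164345 0.20203032] 148.82808905145032 [ 0.769  0.079  1.804 -0.     1.254 -1.828] 0.33307491413786317 [ 0.58346591  0.149493   -3.33250081] [ 4.4270e+01 -3.7310e+01  4.0000e-02 -1.7277e+02]
```

Call:
step_arm([
  [0, 2, -1.7, 0, 8],
  [0, 4, -3.4, 0, 16],
  [0, 6, -5.1, 0, 24],
  [0, 8, -6.8, 0, 32],
  [0, 10, -8.5, 0, 40],
  [0, 12, -10.2, 0, 48],
  [0, 14, -11.9, 0, 56],
  [0, 16, -13.6, 0, 64],
  [0, 18, -15.3, 0, 72],
  [0, 20, -17, 0, 80],
  [0, 22, -18.7, 0, 88],
  [0, 24, -20.4, 0, 96],
  [0, 26, -22.1, 0, 104],
  [0, 28, -23.8, 0, 112],
  [0, 30, -25.5, 0, 120],
  [0, 32, -27, 0, 128],
  [0, 34, -28.7, 0, 136],
  [0, 36, -30.4, 0, 144],
  [0, 38, -32.1, 0, 152],
  [0, 38, -32.1, 0, 152],
])

```text
time: 17.35
tool_pos: [0.4748, -0.0731, 0.196]
tcp_rot: [-2.285, -2.151, 0.007]
wrist_force: [0.0, 0.6, -2.9]
width: 0.332
grip_force: 45.2
```

```bash
python3 - <<'E'
from h import *
s,p,M=pose();print(p,az(M),s["q"].round(3),s["width"],s["joint_vel"].round(2),rows([.4899,-.1503,.20],-38.4))
E
```

```text
[ 0.4747786  -0.07311694  0.19599219] -3.4662261795516986 [-0.203 -0.108  1.999 -0.002  1.256 -0.142] 0.33249149126431615 [ 0.04 -0.01  0.01  0.05  0.02 -0.07] [-7.61  1.97 -0.41 34.93]
```

Call:
step_arm([
  [0, -2, 0.5, 0, 8],
  [0, -4, 1, 0, 16],
  [0, -6, 1.5, 0, 24],
  [0, -7.6, 2, 0, 32],
  [0, -7.6, 2, 0, 34.9],
  [0, -7.6, 2, 0, 34.9],
  [0, -7.6, 2, 0, 34.9],
  [0, -7.6, 2, 0, 34.9],
])

```text
time: 18.15
tool_pos: [0.4916, -0.147, 0.1986]
tcp_rot: [-2.822, -1.378, 0.002]
wrist_force: [-0.1, 0.7, -2.4]
width: 0.338
grip_force: 45.2
```

```bash
cat > hold.py <<'E'
from h import *
import sys
im,d,P=wshot(sys.argv[1]);z=np.load(sys.argv[1]+".npz");p,M=z["p"],z["M"]
print("p",p,"az",az(M),bot.read_state()["q"].round(3))
T=(P-p)@M*1000
m=(d>0)&(abs(T[...,1])<26)&(T[...,2]>-95)&(T[...,2]<-25)&(T[...,0]>25)&(T[...,0]<150)
q=T[m]
for lo in range(25,130,8):
    k=(q[:,0]>=lo)&(q[:,0]<lo+8)
    if k.sum()>5: print(lo+4,k.sum(),"y",q[k,1].min().round(1),q[k,1].max().round(1),"ztop",np.percentile(q[k,2],3).round(1))
k=q[:,2]<-60; print("x max",q[:,0].max().round(1))
a=np.radians(51.5);u=np.array([np.cos(a),np.sin(a)]);w=np.array([np.sin(a),-np.cos(a)])
A=P[...,:2]@u;B=P[...,:2]@w
f=(d>0)&(P[...,2]>.08)&(P[...,2]<.092)&(abs(abs(B-.4763)-.026)<.007)
for lo,hi in((.12,.18),(.2,.26)):
    k=f&(A>lo)&(A<hi)
    if k.sum(): print("fork",k.sum(),np.percentile(A[k],[2,50,98]).round(4),"B",np.percentile(B[k],[1,99]).round(4))
m=(d>0)&(np.hypot(P[...,0]-.577,P[...,1]+.04)<.09)&(P[...,2]>.043)&(P[...,2]<.056)
if m.sum()>10: print("foot",m.sum(),cv2.minAreaRect((P[m][:,:2]*1000).astype(np.float32)))
print("tool A,B",p[:2]@u,p[:2]@w)
E
python3 hold.py t3
```

```text
p [ 0.49158554 -0.14696602  0.19860921] az -37.95197540202196 [-0.339 -0.047  1.937  0.     1.253  0.323]
29 1187 y -15.0 14.9 ztop -69.5
37 1393 y -14.7 14.8 ztop -70.0
45 1417 y -15.5 14.7 ztop -68.4
53 1434 y -15.6 15.1 ztop -69.9
61 1821 y -18.7 18.4 ztop -73.9
69 2363 y -22.0 21.9 ztop -76.4
77 2482 y -22.1 21.7 ztop -76.8
85 2485 y -22.1 21.8 ztop -77.2
93 2453 y -22.1 21.8 ztop -77.6
101 593 y -20.5 20.7 ztop -77.6
x max 100.5
foot 25 ((587.5731811523438, -31.015457153320312), (26.68674659729004, 119.34615325927734), 38.611534118652344)
tool A,B 0.19100238814837817 0.4762073453736998
```

Call:
step_arm([
  [0, -0.3, 0.06, 4, 0.2],
  [0, -0.3, 0.06, 8, 0.2],
  [0, -0.3, 0.06, 12, 0.2],
  [0, -0.3, 0.06, 14, 0.2],
  [0, -0.3, 0.06, 15.5, 0.2],
  [0, -0.3, 0.06, 16.5, 0.2],
  [0, -0.3, 0.06, 17.2, 0.2],
  [0, -0.3, 0.06, 17.7, 0.2],
  [0, -0.3, 0.06, 17.9, 0.2],
  [0, -0.3, 0.06, 17.9, 0.2],
])

```text
time: 19.2
tool_pos: [0.4911, -0.1502, 0.0217]
tcp_rot: [-2.827, -1.37, -0.0]
wrist_force: [-4.0, 2.7, 1.8]
width: 0.331
grip_force: 46.0
```

```bash
python3 hold.py t4|head -3; python3 hold.py t4|tail -3
```

```text
p [ 0.49107552 -0.15024562  0.02172588] az -38.28728726399045 [-3.460e-01  1.360e-01  2.103e+00  1.000e-03  9.020e-01  3.220e-01]
29 1197 y -15.0 14.9 ztop -68.9
37 2175 y -26.0 26.0 ztop -69.1
fork 1621 [0.2236 0.2303 0.258 ] B [0.4441 0.5085]
foot 1641 ((570.0507202148438, -47.91646194458008), (7.904938220977783, 116.7608642578125), 51.82632827758789)
tool A,B 0.18810673997168398 0.47785728616777956
```

Call:
step_arm([
  [0, 0, -0.12, 0, 0],
  [0, 0, -0.12, 0.3, 0],
  [0, 0, -0.12, 0.5, 0],
  [0, 0, -0.12, 0.6, 0],
  [0, 0, -0.12, 0.6, 0],
])

```text
time: 19.8
tool_pos: [0.4906, -0.1497, 0.0193]
tcp_rot: [-2.826, -1.371, -0.0]
wrist_force: [-14.5, 7.5, 32.9]
width: 0.337
grip_force: 49.1
```

Call:
step_arm([
  [0, 0, -0.1, -0.15, 0],
  [0, 0, -0.15, -0.15, 0],
  [0, 0, -0.15, -0.1, 0],
  [0, 0, -0.15, -0.1, 0],
], force=25)

```text
time: 20.2
tool_pos: [0.4906, -0.1497, 0.0194]
tcp_rot: [2.824, 1.37, 0.003]
wrist_force: [-7.3, 3.6, 22.1]
width: 0.335
grip_force: 48.0
```

```bash
python3 hold.py t5
```

```text
p [ 0.4906208  -0.14966121  0.01937469] az -38.23583779133714 [-3.440e-01  1.370e-01  2.108e+00 -1.000e-03  8.930e-01  3.230e-01]
29 1182 y -14.6 14.9 ztop -68.5
37 2247 y -26.0 26.0 ztop -68.7
45 2699 y -26.0 26.0 ztop -66.7
53 1414 y -15.5 15.2 ztop -67.6
61 1740 y -18.6 18.6 ztop -71.5
69 2282 y -21.6 21.9 ztop -74.1
77 2360 y -21.1 22.1 ztop -74.3
85 2349 y -22.1 21.8 ztop -74.3
93 2295 y -21.9 22.5 ztop -74.4
101 700 y -20.2 20.6 ztop -74.4
125 555 y -25.9 26.0 ztop -30.2
x max 128.9
fork 1631 [0.2236 0.2301 0.2556] B [0.4442 0.5086]
foot 1547 ((569.8960571289062, -47.96572494506836), (7.405059337615967, 116.44486999511719), 51.78672409057617)
tool A,B 0.18829254106669835 0.47713013467105736
```

Call:
step_arm([
  [0, 0, 0, -0.1, 0],
  [3.2, 0, 0, -0.1, 0],
  [3.5, 0, 0, -0.1, 0],
  [4, 0, 0, -0.1, 0],
  [6, 0, 0, -0.1, 0],
  [8.54, 0, 0, -0.1, 0],
  [8.54, 0, 0, -0.1, 0],
  [8.54, 0, 0, -0.1, 0],
  [8.54, 0, 0, -0.1, 0],
  [8.54, 0, 0, -4, 0],
  [8.54, 0, 0, -9, 0],
  [8.54, 0, 0, -14, 0],
  [8.54, 0, 0, -18, 0],
  [8.54, 0, 0, -18, 0],
])

```text
time: 21.65
tool_pos: [0.4937, -0.1505, 0.2039]
tcp_rot: [2.818, 1.366, 0.015]
wrist_force: [1.8, 0.5, -0.5]
width: 0.998
grip_force: 0.0
```

```bash
python3 - <<'E'
from h import *
im,d,P=wshot("t6");z=np.load("t6.npz")
a=np.radians(51.5);u=np.array([np.cos(a),np.sin(a)]);w=np.array([np.sin(a),-np.cos(a)])
A=P[...,:2]@u;B=P[...,:2]@w
f=(d>0)&(P[...,2]>.08)&(P[...,2]<.092)&(abs(abs(B-.4763)-.026)<.006)
for lo,hi in((.12,.18),(.2,.26)):
    k=f&(A>lo)&(A<hi);print("fork",k.sum(),np.percentile(A[k],[2,50,98]).round(4),"B",np.percentile(B[k],[1,99]).round(4))
k=(d>0)&(abs(B-.4763)<.012)&(A>.08)&(A<.31)
print("lens",A[k&(P[...,2]>.075)].max(),"tail",A[k&(P[...,2]>.075)&(P[...,2]<.1)].min())
for lo in np.arange(.1,.3,.02):
    j=(d>0)&(A>lo)&(A<lo+.01)&(abs(B-.4763)<.024)&(P[...,2]>.065)&(P[...,2]<.1)
    if j.sum()>5: print(lo.round(2),np.percentile(P[...,2][j],97).round(4),np.percentile(B[j],[1,99]).round(4))
m=(d>0)&(np.hypot(P[...,0]-.577,P[...,1]+.04)<.09)&(P[...,2]>.043)&(P[...,2]<.056)
r=cv2.minAreaRect((P[m][:,:2]*1000).astype(np.float32));print("foot",m.sum(),r)
s,p,M=pose();print(p,az(M))
E
```

```text
fork 213 [0.1397 0.1463 0.1521] B [0.4446 0.5079]
fork 220 [0.2238 0.2297 0.2355] B [0.4447 0.5077]
lens 0.28926790619713044 tail 0.11301752252457334
0.12 0.0864 [0.4624 0.4909]
0.14 0.0858 [0.4526 0.5   ]
0.16 0.086 [0.4632 0.4909]
0.18 0.0864 [0.4619 0.4914]
0.2 0.0864 [0.4624 0.4911]
0.22 0.0876 [0.453  0.4995]
0.24 0.0887 [0.4598 0.4932]
0.26 0.093 [0.4562 0.4974]
0.28 0.0929 [0.4548 0.4971]
foot 1372 ((577.3760986328125, -38.67860412597656), (30.317907333374023, 116.06480407714844), 52.03257751464844)
[ 0.49169141 -0.14986034  0.20030764] -38.271444881606804
```

Torch is home: lens 0.2893 against 0.288, tail 0.113 against 0.113. Next is the rack.

```bash
python3 - <<'E'
from h import *
print(rows([.50,.15,.27],12))
E
```

```text
[ 24.08 -17.86  -7.05 -50.27]
```

Call:
step_arm([
  [8.54, 0, 0, -4, 0],
  [8.54, 3, -2.2, -7, -7],
  [8.54, 6, -4.5, -7, -14],
  [8.54, 9, -6.7, -7, -21],
  [8.54, 12, -9, -7, -28],
  [8.54, 15, -11.2, -7, -35],
  [8.54, 18, -13.4, -7, -42],
  [8.54, 21, -15.6, -7, -50.3],
  [8.54, 24, -17.9, -7, -50.3],
  [8.54, 24, -17.9, -7, -50.3],
  [8.54, 24, -17.9, -7, -50.3],
  [8.54, 24, -17.9, -7, -50.3],
])

```text
time: 22.9
tool_pos: [0.4964, 0.1495, 0.2646]
tcp_rot: [-1.976, -2.441, 0.003]
wrist_force: [-0.8, -0.4, 0.2]
width: 1.005
grip_force: 0.0
```

```bash
cat > filt.py <<'E'
from h import *
import sys
im,d,P=wshot(sys.argv[1]);s,p,M=pose();print(p,az(M),s["q"].round(3))
# filter plane: points z .085-.15 near (.54,.16)
m=(d>0)&(P[...,2]>.082)&(P[...,2]<.16)&(np.hypot(P[...,0]-.545,P[...,1]-.16)<.09)
q=P[m];c=q.mean(0);n=np.linalg.svd(q-c,full_matrices=False)[2][2]
for _ in range(4):
    r=(q-c)@n;k=abs(r)<.003;c=q[k].mean(0);n=np.linalg.svd(q[k]-c,full_matrices=False)[2][2]
n*=np.sign(n[2]);g=q[k]
print("n",n.round(3),"tilt",np.degrees(np.arccos(n[2])).round(1),"az",np.degrees(np.arctan2(n[1],n[0])).round(2),len(g),"zmax",g[:,2].max())
h=np.r_[-n[1],n[0],0];h/=np.linalg.norm(h);v=np.cross(n,h);v*=np.sign(v[2])
y=g@h;z=g@v
mid=(np.percentile(y,.5)+np.percentile(y,99.5))/2;zt=np.percentile(z,99.7)
top=n*(c@n)+h*mid+v*zt
print("width",np.ptp(np.percentile(y,[.5,99.5])),"upper-face top-edge middle",top.round(4),"h",h.round(3),"v",v.round(3))
print("tool frame",((top-p)@M*1000).round(1))
E
python3 filt.py f1
```

```text
[0.49661874 0.14932534 0.26497231] 11.960447946283912 [ 0.244 -0.071  1.839 -0.     1.375  0.036]
n [0.823 0.177 0.54 ] tilt 57.3 az 12.12 2682 zmax 0.1422905650542366
width 0.10346777783547863 upper-face top-edge middle [0.5263 0.1553 0.142 ] h [-0.21   0.978  0.   ] v [-0.528 -0.113  0.842]
tool frame [ -0.3  30.4 122.9]
```

View pics/f1.png

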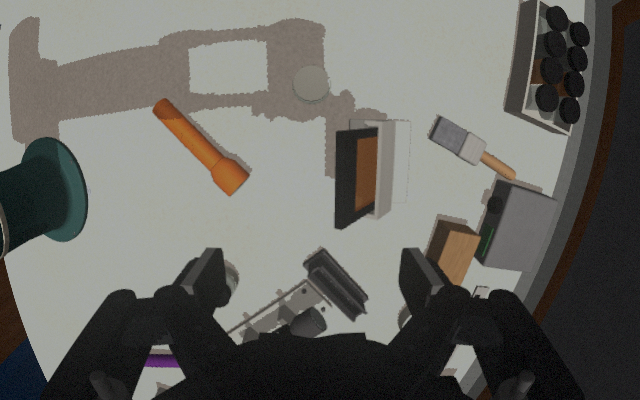

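The wrist view shows the filter in the rack, its top edge at (345,178) and amber at (367,175), leaning 33° at azimuth 12.1°. The fingers close along that azimuth.

```bash
python3 - <<'E'
from h import *
print(rows([.5322,.1566,.067],12.1))
E
```

```text
[-0.02  3.66 19.79 -0.14]
```

Call:
step_arm([
  [8.54, 0, 2, 4, -0.1],
  [8.54, 0, 3.7, 8, -0.1],
  [8.54, 0, 3.7, 12, -0.1],
  [8.54, 0, 3.7, 13, -0.1],
  [8.54, 0, 3.7, 13, -0.1],
  [8.54, 0, 3.7, 13, -0.1],
])

```text
time: 23.55
tool_pos: [0.5343, 0.1578, 0.1378]
tcp_rot: [1.975, 2.442, 0.003]
wrist_force: [0.6, -0.5, 1.0]
width: 0.998
grip_force: 0.0
```

```bash
python3 filt.py f2; python3 -c "
from h import *
print(rows([.5322,.1566,.067],12.1))"
```

```text
[0.53495912 0.15813605 0.1386179 ] 12.086505652937202 [ 0.243  0.082  1.921 -0.     1.135  0.032]
n [0.825 0.176 0.538] tilt 57.5 az 12.02 7528 zmax 0.142205611713224
width 0.10260588891535949 upper-face top-edge middle [0.5264 0.1554 0.1417] h [-0.208  0.978  0.   ] v [-0.526 -0.112  0.843]
tool frame [-0.9 -8.9 -3.2]
[-0.09 -0.33  7.16 -0.01]
```

Call:
step_arm([
  [8.54, -0.1, -0.3, 3, 0],
  [8.54, -0.1, -0.3, 6, 0],
  [8.54, -0.1, -0.3, 7.2, 0],
  [8.54, -0.1, -0.3, 7.2, 0],
  [0, -0.1, -0.3, 7.2, 0],
  [0, -0.1, -0.3, 7.2, 0],
  [0, -0.1, -0.3, 7.2, 0],
  [0, -0.1, -0.3, 7.2, 0],
  [0, -0.1, -0.3, 7.2, 0],
  [0, -0.1, -0.3, 7.2, 0],
  [0, -0.1, -0.3, 7.2, 0],
], force=25)

```text
time: 24.7
tool_pos: [0.5332, 0.1572, 0.0672]
tcp_rot: [1.972, 2.441, 0.007]
wrist_force: [-1.4, -0.1, 10.7]
width: 0.374
grip_force: 21.5
```

Call:
step_arm([
  [0, 0, -0.3, -0.4, 0],
  [0, 0, -0.6, -0.85, 0],
  [0, 0, -0.9, -1.3, 0],
  [0, 0, -1.2, -1.7, 0],
  [0, 0, -1.5, -2.15, 0],
  [0, 0, -1.8, -2.55, 0],
  [0, 0, -2.1, -3, 0],
  [0, 0, -2.1, -3, 0],
])

```text
time: 25.5
tool_pos: [0.5162, 0.1536, 0.0978]
tcp_rot: [1.969, 2.437, 0.017]
wrist_force: [6.4, 1.7, 3.7]
width: 0.329
grip_force: 25.1
```

```bash
cat > fh.py <<'E'
from h import *
import sys
im,d,P=wshot(sys.argv[1]);s,p,M=pose();print(p,az(M),s["width"],s["wrist_force"].round(1),s["grip_force"])
T=(P-p)@M*1000
im=im.astype(int)
# points beside the pads: |x| 14..60
for x0 in (15,25,35,45):
  m=(d>0)&(T[...,0]>x0)&(T[...,0]<x0+6)&(abs(T[...,1])<70)&(P[...,2]>.08)&(T[...,2]<40)&(T[...,2]>-90)
  q=T[m]
  if len(q)>20:
    zz=[]
    for lo in range(-90,40,12):
        k=(q[:,2]>=lo)&(q[:,2]<lo+12)
        if k.sum()>3: zz.append((lo+6,q[k,1].min().round(0),q[k,1].max().round(0)))
    print(x0,len(q),"top z",q[:,2].min().round(1),zz)
m=(d>0)&(abs(T[...,1])<70)&(abs(T[...,0])<75)&(P[...,2]>.085)&(T[...,2]>-72)&(T[...,0]>13)
q=T[m]
if len(q)>50: print("x max",np.percentile(q[:,0],99.5))
E
python3 fh.py g1; python3 filt.py g2
```

```text
[0.51614611 0.15357241 0.0977904 ] 12.125980291389432 0.33100996646510034 [6.  2.  4.1] 25.402276651002467
15 1274 top z -71.9 [(-72, np.float64(-14.0), np.float64(-2.0)), (-60, np.float64(-14.0), np.float64(6.0)), (-48, np.float64(4.0), np.float64(9.0)), (-36, np.float64(10.0), np.float64(18.0)), (-24, np.float64(17.0), np.float64(25.0)), (-12, np.float64(25.0), np.float64(34.0)), (0, np.float64(33.0), np.float64(42.0)), (12, np.float64(41.0), np.float64(63.0)), (24, np.float64(49.0), np.float64(63.0))]
25 1380 top z -72.1 [(-72, np.float64(-14.0), np.float64(-3.0)), (-60, np.float64(-15.0), np.float64(5.0)), (-48, np.float64(4.0), np.float64(9.0)), (-36, np.float64(10.0), np.float64(18.0)), (-24, np.float64(17.0), np.float64(25.0)), (-12, np.float64(25.0), np.float64(34.0)), (0, np.float64(34.0), np.float64(41.0)), (12, np.float64(41.0), np.float64(62.0)), (24, np.float64(50.0), np.float64(63.0))]
35 1370 top z -72.0 [(-72, np.float64(-14.0), np.float64(-3.0)), (-60, np.float64(-15.0), np.float64(6.0)), (-48, np.float64(4.0), np.float64(10.0)), (-36, np.float64(10.0), np.float64(18
[... 271 characters left out ...]
64(-3.0)), (-60, np.float64(-15.0), np.float64(5.0)), (-48, np.float64(-3.0), np.float64(13.0)), (-36, np.float64(2.0), np.float64(21.0)), (-24, np.float64(10.0), np.float64(29.0)), (-12, np.float64(22.0), np.float64(37.0)), (0, np.float64(37.0), np.float64(45.0)), (12, np.float64(37.0), np.float64(63.0)), (24, np.float64(53.0), np.float64(63.0))]
x max 51.292584936859946
[0.51616824 0.1535715  0.09784483] 12.129386427680435 [ 0.243  0.079  2.006 -0.     1.044  0.031]
n [0.828 0.172 0.534] tilt 57.7 az 11.71 9636 zmax 0.15999682447012645
width 0.10078479487015421 upper-face top-edge middle [0.5143 0.1542 0.1599] h [-0.203  0.979  0.   ] v [-0.523 -0.108  0.846]
tool frame [  1.1  -0.8 -62.1]
```

Call:
step_arm([
  [0, 0, 0.35, -0.3, 0],
  [0, 0, 0.75, -0.55, 0],
  [0, 0, 1.1, -0.75, 0],
  [0, 0, 1.5, -0.95, 0],
  [0, 0, 1.9, -1.15, 0],
  [0, 0, 2.3, -1.3, 0],
  [0, 0, 2.7, -1.45, 0],
  [0, 0, 3.1, -1.55, 0],
  [0, 0, 3.1, -1.55, 0],
])

```text
time: 26.5
tool_pos: [0.5408, 0.1588, 0.1112]
tcp_rot: [1.974, 2.443, 0.001]
wrist_force: [-2.2, -0.3, 10.5]
width: 0.213
grip_force: 24.6
```

```bash
sed -i 's/, np.float64//' fh.py; python3 fh.py g3 | sed 's/np.float64//g' | sed -n '1p;3p;6p'
```

```text
[0.54073329 0.15879706 0.11114016] 12.128320780324907 0.20597644117865094 [-2.  -0.8  8.4] 24.576126085594296
25 829 top z -69.2 [(-72, (-9.0), (1.0)), (-60, (-9.0), (5.0)), (-48, (4.0), (9.0)), (-24, (10.0), (13.0)), (-12, (13.0), (17.0)), (0, (18.0), (21.0)), (12, (21.0), (25.0)), (24, (26.0), (37.0)), (36, (33.0), (39.0))]
x max 51.35749911947191
```

Call:
step_arm([
  [0, 0, 0.4, -0.2, 0],
  [0, 0, 0.8, -0.35, 0],
  [0, 0, 1.2, -0.5, 0],
  [0, 0, 1.6, -0.6, 0],
  [0, 0, 2, -0.7, 0],
  [0, 0, 2.4, -0.8, 0],
  [0, 0, 2.8, -0.85, 0],
  [0, 0, 3.2, -0.9, 0],
  [0, 0, 3.2, -0.9, 0],
])

```text
time: 27.45
tool_pos: [0.5562, 0.1621, 0.1169]
tcp_rot: [-1.961, -2.428, 0.04]
wrist_force: [-37.8, -8.1, 28.4]
width: 0.158
grip_force: 23.8
```

```bash
python3 fh.py g4 | sed 's/np.float64//g' | sed -n '1p;3p;6p'
```

```text
[0.55624347 0.16208859 0.11691067] 12.145775904600885 0.16142591930395767 [-37.   -8.1  27.1] 23.82602110672906
25 569 top z -69.2 [(-72, (-7.0), (2.0)), (-60, (-7.0), (5.0)), (-48, (4.0), (6.0)), (-36, (7.0), (7.0)), (-12, (9.0), (9.0)), (0, (9.0), (11.0)), (12, (12.0), (12.0)), (24, (13.0), (15.0)), (36, (16.0), (24.0))]
x max 51.41049141479375
```

Call:
step_arm([
  [0, 0, -0.6, 0, 0],
  [0, 0, -1.2, -0.3, 0],
  [0, 0, -1.6, -0.7, 0],
  [0, 0, -2, -1.2, 0],
  [0, 0, -2.3, -1.8, 0],
  [0, 0, -2.5, -2.5, 0],
  [0, 0, -2.5, -4, 0],
  [0, 0, -2.5, -6, 0],
  [0, 0, -2.5, -6, 0],
  [0, 0, -2.5, -6, 0],
])

```text
time: 28.5
tool_pos: [0.5477, 0.1603, 0.1798]
tcp_rot: [1.974, 2.443, 0.002]
wrist_force: [-0.3, -0.4, -1.4]
width: 0.105
grip_force: 24.2
```

```bash
python3 fh.py g5 | sed 's/np.float64//g'
```

```text
[0.54699259 0.16008957 0.1787929 ] 12.128612868619603 0.11035837909524973 [ 0.1  0.2 -1.7] 24.170697155204834
15 289 top z -47.6 [(-48, (-5.0), (6.0)), (-36, (5.0), (7.0)), (-24, (8.0), (8.0)), (36, (11.0), (11.0))]
25 296 top z -47.3 [(-48, (-4.0), (6.0)), (-36, (5.0), (7.0)), (-24, (7.0), (8.0))]
35 325 top z -47.8 [(-48, (-4.0), (6.0)), (-36, (6.0), (6.0)), (-24, (7.0), (8.0))]
45 421 top z -47.4 [(-48, (-4.0), (6.0)), (-36, (-3.0), (7.0)), (-24, (-2.0), (8.0)), (-12, (-0.0), (9.0)), (0, (1.0), (11.0)), (12, (12.0), (12.0)), (36, (5.0), (14.0))]
x max 51.664361576573675
```

The filter is out of the rack, about 6° off upright, but only held by its top 5 mm or so. I'll tighten the grip, raise it and carry it over the foot.

Call:
step_arm([
  [0, 0, 0, 0, 0],
  [0, 0, 0, 0, 0],
  [0, 0, 0, -1, 0],
  [0, 0, 0, -2, 0],
  [0, 0, 0, -3, 0],
  [0, 0, 0, -3, 0],
], force=60)

```text
time: 29.15
tool_pos: [0.5488, 0.1605, 0.2114]
tcp_rot: [1.973, 2.441, 0.006]
wrist_force: [-0.4, 0.4, -0.9]
width: 0.085
grip_force: 60.0
```

```bash
python3 fh.py g6 | sed 's/np.float64//g' | sed -n '1p;2p;5,6p'; python3 -c "
from h import *
print(rows([.578,-.0385,.21],51.8))"
```

```text
[0.54822628 0.1603936  0.21026931] 12.126797794193731 0.09270524619385172 [ 0.1  1.1 -2.7] 59.996175760170445
15 290 top z -47.3 [(-48, (-5.0), (6.0)), (-36, (5.0), (7.0)), (-24, (7.0), (8.0))]
45 423 top z -47.4 [(-48, (-4.0), (5.0)), (-36, (5.0), (7.0)), (-24, (2.0), (8.0)), (-12, (-1.0), (9.0)), (0, (0.0), (11.0)), (12, (12.0), (12.0)), (24, (3.0), (14.0)), (36, (5.0), (14.0))]
x max 51.65977153260874
[-2.007e+01 -1.270e+00  2.000e-02 -3.967e+01]
```

Call:
step_arm([
  [0, -1.5, -0.1, 0, -4],
  [0, -3.3, -0.2, 0, -8],
  [0, -5.1, -0.3, 0, -12],
  [0, -6.9, -0.5, 0, -16],
  [0, -8.7, -0.6, 0, -20],
  [0, -10.5, -0.7, 0, -24],
  [0, -12.3, -0.9, 0, -28],
  [0, -14.1, -1, 0, -32],
  [0, -15.9, -1.1, 0, -36],
  [0, -17.7, -1.2, 0, -38],
  [0, -19.3, -1.3, 0, -39.2],
  [0, -20.1, -1.3, 0, -39.7],
  [0, -20.1, -1.3, 0, -39.7],
  [0, -20.1, -1.3, 0, -39.7],
])

```text
time: 30.6
tool_pos: [0.5764, -0.0387, 0.2082]
tcp_rot: [-1.028, -2.968, -0.001]
wrist_force: [0.4, 0.5, -0.4]
width: 0.086
grip_force: 60.0
```

```bash
python3 fh.py g7 | sed 's/np.float64//g' | sed -n '1p;2p;5,6p'; python3 -c "
from h import *
z=np.load('g7.npz');P=z['P'];d=z['d'];p=z['p'];M=z['M'];T=(P-p)@M*1000
print(rows([.5706,-.0479,.21],51.8), rows([.578,-.0385,.21],51.8))
m=(d>0)&(P[...,2]>.041)&(P[...,2]<.056)&(np.hypot(P[...,0]-.578,P[...,1]+.0385)<.08)
print(m.sum(),cv2.minAreaRect((P[m][:,:2]*1000).astype(np.float32)))
q=T[m]
for lo in range(-64,66,8):
    k=(q[:,0]>=lo)&(q[:,0]<lo+8)
    if k.sum()>3: print(lo+4,k.sum(),np.percentile(q[k,1],[0,25,50,75,100]).round(1))
"
```

```text
[ 0.57641464 -0.03849809  0.208227  ] 51.82371307380663 0.09115038514005255 [-0.7 -0.2 -1.5] 59.98090799781494
15 294 top z -46.4 [(-48, (-5.0), (5.0)), (-36, (5.0), (6.0)), (-24, (7.0), (7.0))]
45 468 top z -46.3 [(-48, (-5.0), (5.0)), (-36, (1.0), (6.0)), (-24, (-3.0), (7.0)), (-12, (-1.0), (8.0)), (0, (-1.0), (10.0)), (12, (11.0), (11.0)), (24, (4.0), (13.0)), (36, (3.0), (14.0))]
x max 51.5342340948148
[-0.12 -1.1  -0.18  0.02] [-0.12  0.1  -0.18  0.02]
410 ((577.0069580078125, -38.574676513671875), (29.589170455932617, 115.2030258178711), 51.47676467895508)
-52 6 [-13.8 -13.8 -13.8 -13.8 -13.8]
-44 7 [-13.7 -13.7 -13.7 -13.7 -13.6]
-36 6 [-13.7 -13.6 -13.6 -13.6 -13.5]
-28 7 [-13.5 -13.5 -13.5 -13.5 -13.5]
-20 7 [-13.5 -13.5 -13.4 -13.4 -13.4]
-12 7 [-13.4 -13.4 -13.4 -13.3 -13.3]
-4 7 [-13.3 -13.3 -13.3 -13.2 -13.2]
4 7 [-13.3 -13.2 -13.2 -13.2 -13.2]
12 7 [-13.2 -13.2 -13.1 -13.1 -13.1]
20 17 [-14.2 -13.1 -11.9 -10.9  -8.7]
28 53 [-14.2 -13.  -10.8  -8.7  -6.5]
36 50 [-14.1 -12.9 -10.8  -8.6  -6.5]
44 86 [-14.1 -10.8  -8.1   8.8  14.5]
52 119 [-14.  -10.7   0.2  11.2  15.6]
60 22 [-14.   -8.3   0.2   9.8  15.5]
```

View pics/g7.png

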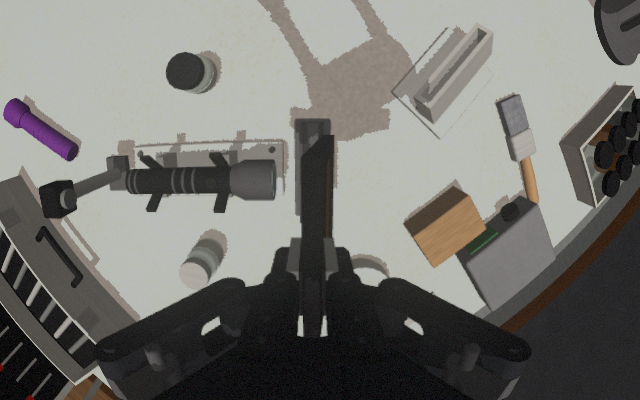

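The view shows the held filter at (318,190), the foot under it at (312,135), and the torch lying in both forks with its head at (255,178). The filter leans about 6°, bottom away from the torch. I'll set the bottom edge over the slot and lower it.

Call:
step_arm([
  [0, 0, -0.6, 0, 0.4],
  [0, 0, -1.25, 0, 0.4],
  [0, 0, -1.25, 2, 0.4],
  [0, 0, -1.25, 4, 0.4],
  [0, 0, -1.25, 5.5, 0.4],
  [0, 0, -1.25, 6.8, 0.4],
  [0, 0, -1.25, 7.6, 0.4],
  [0, 0, -1.25, 7.6, 0.4],
  [0, 0, -1.25, 7.6, 0.4],
])

```text
time: 31.55
tool_pos: [0.5692, -0.049, 0.1328]
tcp_rot: [1.037, 2.965, 0.0]
wrist_force: [0.6, -0.3, -1.8]
width: 0.089
grip_force: 60.0
```

```bash
cat > fin.py <<'E'
from h import *
import sys
im,d,P=wshot(sys.argv[1]);s,p,M=pose();print(p,az(M),s["width"],s["wrist_force"].round(1))
T=(P-p)@M*1000
m=(d>0)&(T[...,0]>15)&(T[...,0]<48)&(abs(T[...,1])<35)&(P[...,2]>.05)&(T[...,2]<90)&(T[...,2]>-90)
q=T[m];o=[]
for lo in range(-80,90,12):
    k=(q[:,2]>=lo)&(q[:,2]<lo+12)
    if k.sum()>3:o.append((lo+6,float(q[k,1].min().round(1)),float(q[k,1].max().round(1))))
print("filter top",q[:,2].min().round(1),o)
m=(d>0)&(P[...,2]>.044)&(P[...,2]<.056)&(abs(T[...,0])<70)&(abs(T[...,1])<40)
q=T[m]
for lo in (28,36,52,58):
    k=(q[:,0]>=lo)&(q[:,0]<lo+6)
    if k.sum()>3: print("lip",lo+3,k.sum(),np.percentile(q[k,1],[1,50,99]).round(1))
if len(q): print("foot xmax",np.percentile(q[:,0],99.5).round(1))
m=(d>0)&(abs(T[...,1])<20)&(T[...,0]>30)&(T[...,0]<60)&(P[...,2]>.07);q=T[m];print("filter xmax",np.percentile(q[:,0],99.5).round(1))
E
python3 fin.py k1
```

```text
[ 0.56963371 -0.04903968  0.13326325] 51.43089672590699 0.08766241618121182 [ 0.8 -0.1 -0.8]
filter top -87.8 [(-50, -5.1, 4.4), (-38, -5.4, 6.0), (-26, 6.0, 6.9), (-14, 7.2, 8.3), (-2, 9.3, 10.0), (10, 11.3, 11.4), (34, 10.6, 12.9), (46, -34.8, 14.6), (58, -35.0, 16.5), (70, -34.9, 18.4), (82, 1.6, 25.1)]
lip 31 48 [20.5 24.1 26.9]
lip 39 53 [-1.8 23.2 26.7]
lip 55 99 [-1.8  4.2 26.4]
lip 61 27 [-1.8  4.2 26.1]
foot xmax 59.0
filter xmax 52.0
```

Call:
step_arm([
  [0, 0.05, 0, 0.6, 0],
  [0, 0.05, 0, 1.2, 0],
  [0, 0.05, 0, 1.8, 0],
  [0, 0.05, 0, 2.2, 0],
  [0, 0.05, 0, 2.2, 0],
])

```text
time: 32.1
tool_pos: [0.5676, -0.0485, 0.1092]
tcp_rot: [-1.037, -2.963, 0.001]
wrist_force: [1.3, 0.7, -1.3]
width: 0.085
grip_force: 60.0
```

```bash
python3 fin.py k2
```

```text
[ 0.56800667 -0.04859706  0.10972669] 51.42894350239867 0.09238216288052781 [-0.3  0.2 -1. ]
filter top -46.3 [(-50, -5.3, 4.4), (-38, -5.4, 6.0), (-26, 6.0, 6.9), (-14, 7.2, 8.3), (-2, 9.3, 10.1), (10, 11.2, 11.4), (22, -35.0, 12.7), (34, -34.9, 12.9), (46, -32.4, 14.7), (58, 12.1, 26.5)]
lip 31 97 [12.2 23.1 27.8]
lip 39 67 [14.9 24.2 27.7]
lip 55 124 [-1.6 21.6 28.1]
foot xmax 57.0
filter xmax 52.1
```

Call:
step_arm([
  [0, -0.05, 0.2, 0, 0],
  [0, -0.05, 0.4, 0.1, 0],
  [0, -0.05, 0.6, 0.2, 0],
  [0, -0.05, 0.8, 0.3, 0],
  [0, -0.05, 0.8, 0.3, 0],
], force=30)

```text
time: 32.65
tool_pos: [0.5737, -0.043, 0.1073]
tcp_rot: [-1.037, -2.965, 0.002]
wrist_force: [-1.2, -2.7, -0.1]
width: 0.089
grip_force: 60.1
```

```bash
python3 fin.py k3
```

```text
[ 0.57368554 -0.04300477  0.10732943] 51.446454631915394 0.08826463432620403 [-1.5 -1.8  0.1]
filter top -46.3 [(-50, -5.0, 5.2), (-38, -5.1, 5.6), (-26, 5.8, 6.5), (-14, 6.5, 6.8), (10, 8.2, 8.4), (34, -34.9, -34.6), (46, -35.0, -34.1), (58, -8.3, 18.9)]
lip 31 76 [-9.2 16.  19.9]
lip 39 98 [-9.2 15.1 19.8]
lip 55 132 [-9.1  5.3 19.6]
foot xmax 57.5
filter xmax 51.7
```

Call:
step_arm([
  [0, 0, 0.2, 0.2, 0],
  [0, 0, 0.4, 0.5, 0],
  [0, 0, 0.5, 0.8, 0],
  [0, 0, 0.5, 1.1, 0],
  [0, 0, 0.5, 1.3, 0],
  [0, 0, 0.5, 1.3, 0],
])

```text
time: 33.3
tool_pos: [0.5764, -0.0387, 0.0936]
tcp_rot: [-1.037, -2.964, 0.0]
wrist_force: [-0.7, -1.7, -2.3]
width: 0.092
grip_force: 59.4
```

```bash
python3 fin.py k4
```

```text
[ 0.57637482 -0.03871988  0.09362236] 51.42651156189612 0.08970988536467972 [-1.6 -2.2 -3.5]
filter top -46.1 [(-50, -4.9, 5.2), (-38, -5.1, 5.2), (46, -12.3, 14.2)]
lip 31 129 [-14.    9.2  15. ]
lip 39 138 [-13.9   8.7  15. ]
lip 55 141 [-13.7   8.3  14.8]
foot xmax 57.3
filter xmax 51.6
```

Upright and in the slot, centred on the lips. Next I lower it the last 8 mm or so to the floor.

Call:
step_arm([
  [0, 0, 0.05, 0.25, 0],
  [0, 0, 0.05, 0.5, 0],
  [0, 0, 0.05, 0.65, 0],
  [0, 0, 0.05, 0.75, 0],
  [0, 0, 0.05, 0.8, 0],
  [0, 0, 0.05, 0.8, 0],
])

```text
time: 33.95
tool_pos: [0.5779, -0.0378, 0.0884]
tcp_rot: [1.038, 2.964, 0.002]
wrist_force: [-5.5, -0.1, 10.0]
width: 0.084
grip_force: 60.8
```

```bash
python3 fin.py k5
```

```text
[ 0.57786804 -0.03782283  0.08846427] 51.41895124993747 0.08880195560809397 [-5.1  0.   9.9]
filter top -46.3 [(-50, -5.0, 5.3), (-38, -5.1, 5.4), (34, -13.4, 10.4)]
lip 31 137 [-15.9 -10.1  13.3]
lip 39 148 [-15.7  -9.3  13.1]
lip 55 161 [-16.3  -9.9  13. ]
lip 61 8 [-16.1 -12.9  11.3]
foot xmax 58.0
filter xmax 51.8
```

Call:
step_arm([
  [0, 0.03, -0.08, 0, 0],
  [0, 0.05, -0.12, 0, 0],
  [0, 0.05, -0.12, 0.15, 0],
  [0, 0.05, -0.12, 0.25, 0],
  [0, 0.05, -0.12, 0.25, 0],
])

```text
time: 34.5
tool_pos: [0.578, -0.0379, 0.0884]
tcp_rot: [1.037, 2.962, 0.004]
wrist_force: [-9.0, 2.4, 18.6]
width: 0.091
grip_force: 62.0
```

```bash
python3 fin.py k6
```

```text
[ 0.57794172 -0.03791123  0.08837968] 51.41503433919113 0.09237954501873344 [-7.   1.3 20.8]
filter top -46.4 [(-50, -5.0, 5.3), (-38, -5.1, 5.4), (34, -14.7, 11.1)]
lip 31 135 [-15.8 -10.1  13.2]
lip 39 143 [-15.7  -9.3  13.2]
lip 55 163 [-16.2  -9.2  13. ]
lip 61 6 [-15.3  -1.2  12.8]
foot xmax 58.0
filter xmax 51.9
```

Call:
step_arm([
  [0, 0, 0, -0.1, 0],
  [0, 0, 0, -0.2, 0],
  [1.2, 0, 0, -0.2, 0],
  [1.5, 0, 0, -0.2, 0],
  [2, 0, 0, -0.2, 0],
  [3, 0, 0, -0.2, 0],
  [4, 0, 0, -0.2, 0],
  [4, 0, 0, -0.2, 0],
  [4, 0, 0, -0.2, 0],
  [4, 0, 0, -2, 0],
  [4, 0, 0, -6, 0],
  [4, 0, 0, -10, 0],
  [4, 0, 0, -12, 0],
  [4, 0, 0, -12, 0],
])

```text
time: 35.95
tool_pos: [0.5792, -0.0394, 0.2087]
tcp_rot: [1.035, 2.957, 0.003]
wrist_force: [0.3, -0.5, -0.6]
width: 0.469
grip_force: 0.0
```

```bash
cat > fc.py <<'E'
from h import *
import sys
im,d,P=wshot(sys.argv[1]);s,p,M=pose();print(p,az(M),s["wrist_force"].round(1))
a=np.radians(51.5);u=np.array([np.cos(a),np.sin(a)]);w=np.array([np.sin(a),-np.cos(a)])
A=P[...,:2]@u;B=P[...,:2]@w
m=(d>0)&(P[...,2]>.122)&(P[...,2]<.15)&(abs(A-.33)<.03)&(abs(B-.477)<.08)
q=P[m];print("top edge n",len(q),"z",np.percentile(q[:,2],[5,50,95]).round(4));k=q[:,2]>np.median(q[:,2])-.003
print("rect",cv2.minAreaRect((q[k][:,:2]*1000).astype(np.float32)),"A",np.percentile(A[m][k],[1,50,99]).round(4),"B",np.percentile(B[m][k],[.5,99.5]).round(4))
for b0 in(.44,.477,.51):
    j=k&(abs(B[m]-b0)<.012);print("B",b0,"z",np.median(q[j,2]).round(4) if j.sum() else None,"A",np.median(A[m][j]).round(4) if j.sum() else None)
m=(d>0)&(P[...,2]>.044)&(P[...,2]<.056)&(abs(A-.33)<.03)&(abs(B-.477)<.07)
print("foot A",np.percentile(A[m],[1,99]).round(4),"B",np.percentile(B[m],[.5,99.5]).round(4))
for zz in (.06,.075,.09,.105,.12):
    m=(d>0)&(abs(P[...,2]-zz)<.004)&(abs(A-.33)<.03)&(abs(B-.477)<.06)
    if m.sum(): print("z",zz,"A",np.percentile(A[m],[2,50,98]).round(4))
k=(d>0)&(abs(B-.4763)<.012)&(A>.08)&(A<.31)&(P[...,2]>.075)&(P[...,2]<.1)
if k.sum(): print("torch lens",A[k].max(),"tail",A[k].min())
E
python3 fc.py m1
```

```text
[ 0.57757718 -0.03918587  0.20596738] 51.42721357556532 [ 0.6 -1.2 -1.1]
top edge n 1421 z [0.1314 0.1326 0.1337]
rect ((578.467529296875, -37.96190643310547), (10.17530632019043, 104.15646362304688), 51.7628288269043) A [0.3253 0.3303 0.3356] B [0.4244 0.5276]
B 0.44 z 0.1326 A 0.3303
B 0.477 z 0.1325 A 0.3303
B 0.51 z 0.1326 A 0.3311
foot A [0.3138 0.3442] B [0.4175 0.5331]
z 0.075 A [0.3256 0.3296 0.3344]
z 0.09 A [0.3259 0.3301 0.3342]
z 0.105 A [0.3261 0.3286 0.333 ]
z 0.12 A [0.3263 0.3299 0.3345]
torch lens 0.28956816266720814 tail 0.11194073515818774
```

```bash
python3 -c "
from workcell import bot
print(bot.finish_job())"
```

```text
the job is handed in; nothing more can be done
None
```

I handed the job in: the torch lies reversed in both forks with lens and tail within about 2 mm of their places, and the filter stands upright, fully down and centred in the slot; I did not re-check the jars, carton, tape and brush, and the hand-in gave no verdict.

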